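# Close the snap seam of a battery case with a ball-nose stylus

### The job

Take the red-handled stylus from its stand and close the seam of the blue battery case with its ball nose: start at the end that has the yellow clip and draw the nose slowly (about 2 cm a second) along the bent slot to the other end in one pass, so that the orange keys go down one after another until all six are flush or below; the slope of the cover is not known beforehand, so feel for it and press firmly but gently. Do not lift the stylus away between the first and the last key, do not press with the fingers, leave the things around alone, and hang the stylus back upright in its stand when you are done.

Things in the scene. Friction and masses are not known exactly. Their poses are not given: they have to be found in the camera images.
- case: Fixed chevron-shaped battery case with a blue cover, 200 mm long, 95 mm wide. Origin: middle of its underside on the bench; x along it from end A to end B, z up. The cover's flat top (each leg 68 mm wide) slopes up evenly from A to B: 50 to 52 mm high at end A, 50 to 65 mm at end B. The slope stays, but is NOT measured: feel or see it. A clip sits on a low ear beyond each end.
- end_a (a point): Middle of the slot at end A of the seam, given at the lowest height the cover can have (50 mm). The seam is an open slot 8 mm wide in the middle of the top: two straight 90 mm legs, end A to bend to end B; it runs on 8 mm past each end. The 13 mm ball nose rides on both slot edges, sunk 1.4 mm below the top, and is guided sideways by them.
- bend (a point): Middle of the slot at the bend (the seam turns 30 degrees), given at the lowest height the cover can have; the true height is up to 8 mm more.
- end_b (a point): Middle of the slot at end B of the seam, at the lowest height that the cover can have (the true height is up to 15 mm more).
- key_1 (a joint): Orange rocker key 1 of 6 in the slot, counted from end A (75 mm before the bend along the seam): how far it is pressed, m. 0: standing 3 mm proud of the cover; 0.003: flush; 0.0046: bottomed. Its round back (radius 24 mm, 6 mm wide, about 23 mm of it showing) can be ridden over along the slot; it yields at about 3 N and stays where it is left.
- key_2 (a joint): Orange rocker key 2 of 6 in the slot, counted from end A (46 mm before the bend along the seam): how far it is pressed, m. Same values and shape as key_1.
- key_3 (a joint): Orange rocker key 3 of 6 in the slot, counted from end A (17 mm before the bend along the seam): how far it is pressed, m. Same values and shape as key_1.
- key_4 (a joint): Orange rocker key 4 of 6 in the slot, counted from end A (17 mm past the bend along the seam): how far it is pressed, m. Same values and shape as key_1.
- key_5 (a joint): Orange rocker key 5 of 6 in the slot, counted from end A (46 mm past the bend along the seam): how far it is pressed, m. Same values and shape as key_1.
- key_6 (a joint): Orange rocker key 6 of 6 in the slot, counted from end A (75 mm past the bend along the seam): how far it is pressed, m. Same values and shape as key_1.
- yellow_clip: Yellow block 24x30x12 mm on the ear beyond the end where the pass must start (either end A or end B, about 32 mm beyond the end point). Fixed. Origin: middle of its underside.
- grey_clip: Grey block of the same shape on the ear at the other end. Fixed.
- stylus: Loose stylus 122 mm long, about 0.12 kg, hanging upright in its stand. Origin: the lowest point of its ball nose (steel ball of 13 mm); z along it, up. Shank 10 mm thick up to 36 mm, black finger collar of 30 mm diameter from 36 to 41 mm, red square handle 18x18 mm (sides along its x and y) from 41 to 119 mm.
- nose (a point): The lowest point of the stylus's ball nose.
- stand: Fixed aluminium block 64x64 mm, 42 mm high, with an upright through hole of 19 mm; the stylus hangs in it by its collar, nose 6 mm over the bench. Origin: middle of its underside, under the hole; z up.
- cutters_1: Bystander: cutters with red grips, lying.
- flux_bottle: Bystander: small yellow-labelled bottle, 112 mm high, standing.
- tip_cleaner: Bystander: black round tip cleaner, 60 mm wide, 48 mm high.
Mind the look-alikes: they are no part of the job. What is shaped like the stylus but green or turquoise is not meant.

How it is judged:
By the outcome, as a careful person would: the job done as asked, in the order asked, and still so for the second after the job is handed in, with the robot touching nothing.
It also fails if it takes over 72 s, if anything falls off the work surface, if the arm or the gripper's body presses on something with over 40 N, if the wrist force passes 120 N, or if a joint passes its speed limit or range.

### The arm

A 6-joint arm with a two-finger parallel gripper is mounted at the origin on a cart in front of the work surface, level with it; the furniture and walls round the work are solid. World frame = base frame: x ahead of the robot, y to its left, z up, the work surface at z = 0. Lengths are in m, angles in degrees, forces in N, time in s.
With the tool pointing down it reaches from about 0.4 to 0.825 m from the base axis. Payload 7 kg.
Tool frame: the origin (TCP) lies on the centre line of the jaws, within the pads' length; the fingertips stand 22 mm ahead of it and the grasp point (between the pads) lies 3 mm ahead of it (ctrl.finger_overhang is the distance from the TCP to the fingertips, in m); z points along the fingers, y is the line along which they close (so a half turn about z gives the same grasp; the last joint's range is limited). The gripper opens to 88 mm and grips with 3 to 60 N. Pads are 19 mm wide; open, the fingers measure 130 mm over their backs; the gripper's body (78 mm by 193 mm) begins 47 mm behind the grasp point.
Start: joints at [81.939, 20.546, 0.682, 0, -70.136, -16.507], TCP at [0.281, 0.614, 0.221] pointing down, gripper open.
Joint ranges: [-176.03, 176.03], [-82.01, 121.73], [-58.28, 71.71], [-173.87, 95.51], [-174.79, -0.11], [-173.66, 173.66]. Speed limits (degrees/s): [136.94, 136.94, 172.46, 180, 180, 180].

### API

Orientations are given as [roll, pitch, yaw] about the fixed x, y, z axes, in that order (R = Rz(yaw) Ry(pitch) Rx(roll)).
In Python, from plant import ctrl gives the robot as it stands. The module is installed in compiled form; this text tells all that it offers.
- The arm moves only by the shell command python3 -m creep 'ROWS'. ROWS is JSON, a list of rows, each an object with "grip": the closure, from 0 (fully open) to 1 (shut); "delta_pos": the shift along the tool's x, y, z scaled (see below), a list of three; "rotation": the turn, a rotation vector about the tool's x, y, z scaled (see below), a list of three. A call has 1 to 5 rows; each row is the pose to reach, as a shift and turn from the pose commanded when the call began, along the tool's axes at that moment; what a row does not reach only later rows make up. The controller multiplies each number of a shift by 10 cm and each number of a turn by pi/2 rad. A row lasts 1/10 s, in which the tool goes at most 50 mm and 8.59 degrees, less where a joint would pass 70% of its speed; a pose out of reach is approached as far as the arm can. A call with a number of a shift or a turn outside -1 to 1 is refused whole. A call with a gripper value outside its range is refused whole. The fingers move at their own pace and stop on an object; the grip force is fixed at half the most. Time passes only in rows, so rows that repeat a pose let the fingers close. It gives the time, the measured TCP pose, the force, the opening and the grip force at its end, in the units of the state.
- ctrl.get_obs(): the state, without advancing time (a new reading comes with each control period).
- ctrl.snapshot(name): name is "scene" or "top" or "wrist"; returns a dict with "color" (400x640x3 uint8, red, green, blue), "intrinsics" (3x3 intrinsics, pixels), "R" (3x3) and "t" (3): a world point X has camera coordinates R X + t. Camera axes: x right, y down, z forward; pixel columns grow to the right and rows downward; lengths in m; the calibration is good to about 2 mm. A picture is of the moment at which its call begins. There is no depth.
- ctrl.close_job(): hands the job in; it is judged then, once.
The state is a dict: "clock": time; "joint_pos": joint angles; "qvel": joint speeds; "tau": joint torques, N m; "tool_pos": TCP position; "orientation": TCP orientation; "force": force on the tool from outside, world axes, zero at the start; "moment": the same for the moment, N m; "opening": finger opening in m; "gripper_force": force on a finger pad.
Only numpy, scipy, OpenCV 4.12 (cv2) and the standard library are available. Lean on these libraries where they do the work, as an engineer would, in place of code of your own. Each camera call takes 0.05 s, during which the arm holds its last target. There are 200 camera calls.

## Working session

There is one attempt and no reset: what is moved stays moved. The work goes in short steps, Python scripts to look and compute and a shell command to move; the robot and the scene stay as the last step left them, time stands still between calls to the robot, and variables do not carry over. Pictures are saved under pics/ and viewed, at most 10 in all, crops included, and the job is handed in when it is done.

```bash
mkdir -p pics; cat > h.py <<'E'
import numpy as np, cv2
from plant import ctrl
from scipy.spatial.transform import Rotation as Ro
def snap(n,f=None):
    s=ctrl.snapshot(n)
    if f: cv2.imwrite('pics/'+f,s['color'][:,:,::-1])
    return s
def ray(s,u,v):
    d=s['R'].T@np.linalg.inv(s['intrinsics'])@np.array([u,v,1.]); return -s['R'].T@s['t'],d
def plane(s,u,v,z):
    c,d=ray(s,u,v); return c+d*(z-c[2])/d[2]
def proj(s,X):
    p=s['intrinsics']@(s['R']@np.array(X)+s['t']); return p[:2]/p[2]
def tri(s1,p1,s2,p2):
    A=[];b=[]
    for s,p in((s1,p1),(s2,p2)):
        c,d=ray(s,*p); d/=np.linalg.norm(d); M=np.eye(3)-np.outer(d,d); A.append(M);b.append(M@c)
    A=np.vstack(A);b=np.hstack(b); x=np.linalg.lstsq(A,b,rcond=None)[0]; return x,np.linalg.norm(A@x-b)
def delta(target,rpy=None):
    "rows values from current measured pose to world target"
    o=ctrl.get_obs(); R=Ro.from_euler('xyz',o['orientation'],degrees=True)
    d=R.inv().apply(np.array(target)-o['tool_pos'])/0.1
    r=None if rpy is None else (R.inv()*Ro.from_euler('xyz',rpy,degrees=True)).as_rotvec()/(np.pi/2)
    return d.round(4),None if r is None else r.round(4)
E
python3 - <<'E'
from h import *
a=snap('scene');b=snap('top')
cv2.imwrite('pics/a.png',a['color'][:,:,::-1]);cv2.imwrite('pics/b.png',b['color'][:,:,::-1])
for s in(a,b): print(-s['R'].T@s['t'],s['R'][2],s['intrinsics'][0])
print(ctrl.get_obs(), ctrl.finger_overhang)
E
```

```text
[-0.00827284  0.20939493  0.70141608] [ 0.62229286 -0.45904254 -0.63405957] [484.20563415   0.         319.27512509]
[ 0.43797181 -0.21125245  1.10922265] [ 0.1473667  -0.03283024 -0.98853691] [475.40141816   0.         320.60084221]
{'clock': 0.1, 'joint_pos': array([ 8.19389701e+01,  2.05855194e+01,  6.39560001e-01, -1.70591704e-02,
       -7.01357854e+01, -1.65073152e+01]), 'qvel': array([ 0.05025992, -0.18955791,  0.17569185,  0.05822932, -0.00565123,
        0.03347941]), 'tau': array([-4.23403408e-04, -5.84160233e+01,  2.93750972e+01,  7.01531410e+00,
        1.01638897e-02, -5.79012908e-05]), 'tool_pos': array([0.2804908 , 0.61347865, 0.22014304]), 'orientation': array([ 1.79917067e+02, -7.85208708e-03, -2.45741474e+01]), 'force': array([ 1.1812327 ,  0.36886126, -0.12281964]), 'moment': array([ 0.03741105, -0.01309762, -0.00497625]), 'gripper_force': 0.0, 'opening': 0.08776571170952809} 0.022
```

View pics/a.png

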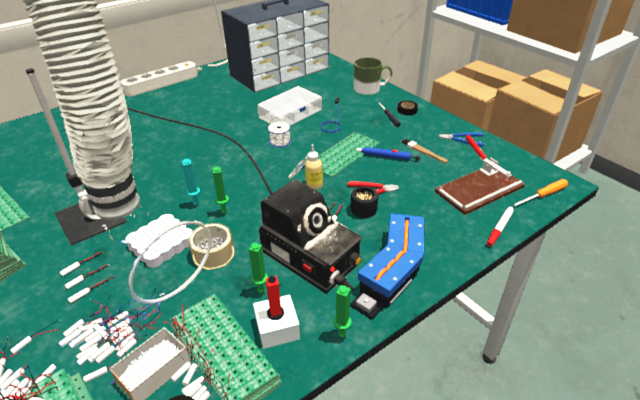

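View pics/b.png

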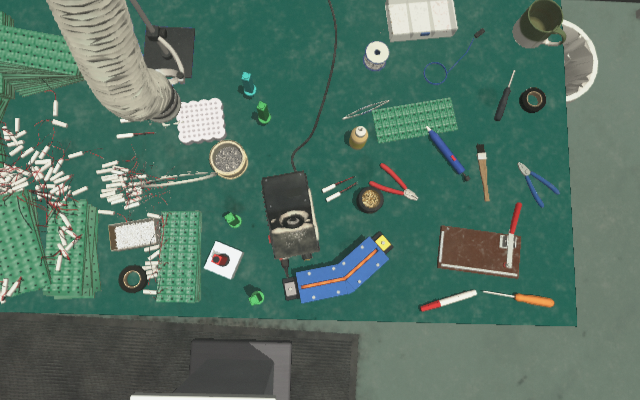

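The red stylus is in the white stand: scene (273,300), top (221,259). These could be mistaken for it in the scene view: green ones at (258,265), (343,310) and (220,190), turquoise at (190,180), and the red/white tools at (500,225) and (478,147). The case is at top (340,272), with the yellow clip at (383,242) and the grey clip at (291,288). Next I'll take a close crop and measure.

```bash
python3 - <<'E'
from h import *
a=cv2.imread('pics/a.png');b=cv2.imread('pics/b.png')
r=cv2.resize
A=r(a[200:350,240:440],None,fx=4,fy=4,interpolation=cv2.INTER_CUBIC)[:,:400*2]
B=r(b[225:310,195:400],None,fx=3.9,fy=3.9,interpolation=cv2.INTER_CUBIC)
cv2.imwrite('pics/ca.png',A[:600,:800]);cv2.imwrite('pics/cb.png',B[:600,:800])
s={k:ctrl.snapshot(k) for k in('scene','top')}
def blobs(k,lo,hi,box,mn=8):
    im=cv2.cvtColor(s[k]['color'],cv2.COLOR_RGB2HSV); m=cv2.inRange(im,lo,hi)
    x0,y0,x1,y1=box; z=np.zeros_like(m); z[y0:y1,x0:x1]=m[y0:y1,x0:x1]
    n,l,st,c=cv2.connectedComponentsWithStats(z)
    return [(st[i].tolist(),c[i].round(1).tolist()) for i in range(1,n) if st[i,4]>=mn]
print('red s',blobs('scene',(0,150,60),(6,255,255),(240,260,310,330)),blobs('scene',(172,150,60),(180,255,255),(240,260,310,330)))
print('red t',blobs('top',(0,150,60),(6,255,255),(195,235,250,285)))
print('or s',blobs('scene',(7,150,120),(20,255,255),(350,200,440,310)))
print('or t',blobs('top',(6,150,120),(20,255,255),(280,225,400,310)))
print('ye t',blobs('top',(22,150,120),(33,255,255),(280,225,400,310)))
print('ye s',blobs('scene',(22,150,120),(33,255,255),(350,200,440,310)))
for n,p in dict(stand=(222,259),clipY=(383,242),clipG=(291,288)).items(): print(n,plane(s['top'],*p,0.04))
E
```

```text
red s [([303, 263, 7, 10, 48], [306.1, 267.1]), ([266, 276, 16, 41, 403], [273.7, 297.0])] []
red t [([213, 255, 12, 10, 46], [219.6, 259.3])]
or s [([376, 222, 32, 58, 143], [396.1, 253.5]), ([356, 257, 5, 8, 26], [357.8, 260.4])]
or t [([302, 250, 75, 38, 230], [341.4, 273.4])]
ye t []
ye s [([405, 232, 2, 6, 9], [405.7, 235.0])]
stand [ 0.44835946 -0.0324801   0.04      ]
clipY [ 0.49684498 -0.39045164  0.04      ]
clipG [ 0.38942789 -0.1873473   0.04      ]
```

View pics/ca.png

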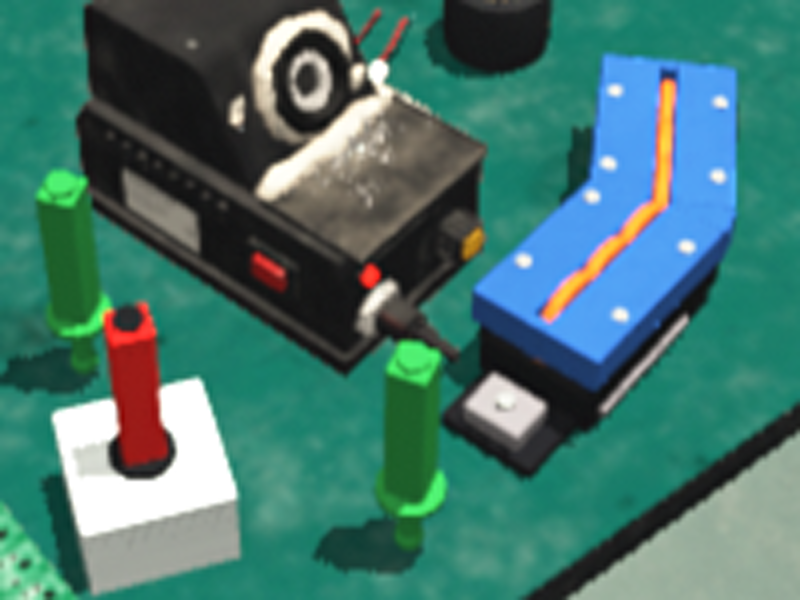

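View pics/cb.png

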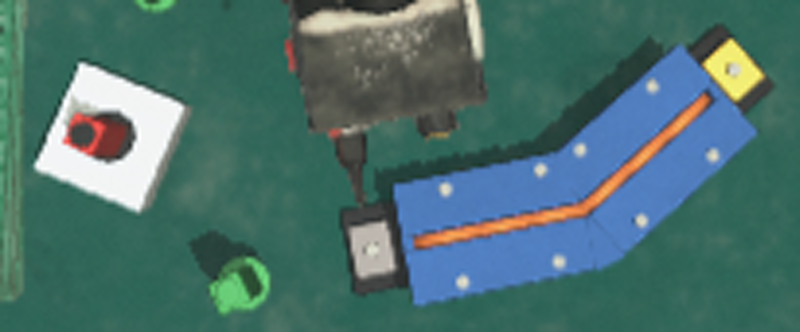

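The close crop confirms the red stylus in the white stand (ca crop, around (135,390)). In the cb crop the bend is at (587,210), the slot end by the yellow clip at (711,95), and the grey-side end at (413,243). Now I'll work out world points.

```bash
python3 - <<'E'
from h import *
t=snap('top');s=snap('scene')
c=lambda x,y:(195+x/3.9-.4,225+y/3.9-.4); d=lambda x,y:(240+x/4-.4,200+y/4-.4)
q=[plane(t,*c(*p),.042) for p in[(80,62),(188,106),(140,212),(35,168)]]
print('stand',np.mean(q,0)); 
for i in range(4): e=q[(i+1)%4]-q[i]; print(np.linalg.norm(e),np.degrees(np.arctan2(e[1],e[0])))
print('stylus top',plane(t,*c(84,134),.127), tri(t,c(84,134),s,d(128,318)))
print('stand scene',np.mean([plane(s,*d(*p),.042) for p in[(53,412),(202,380),(240,498),(80,533)]],0))
for n,a,b in(('bend',(587,208),(662,203)),('Yend',(711,95),(668,72)),('Gend',(413,243),(546,321)),('clipY',(733,70),None),('clipG',(372,250),(507,403))):
    print(n,plane(t,*c(*a),.055),tri(t,c(*a),s,d(*b)) if b else '')
print('greens',plane(t,233,220,.04),plane(t,257,298,.04), 'station near',plane(t,275,262,.05),plane(t,295,175,.1))
print(delta([.448,-.033,.26],[180,0,-25]))
E
```

```text
stand [ 0.44695618 -0.03512817  0.042     ]
0.06658030809304892 -110.25158961668178
0.06463088288795925 158.41237584868347
0.06441748268579996 69.26429019726116
0.06407240475924961 -19.663006811846373
stylus top [ 0.44725041 -0.03519216  0.127     ] (array([ 0.44821703, -0.03352545,  0.12483177]), np.float64(0.002224294937928757))
stand scene [ 0.44755116 -0.03166905  0.042     ]
bend [ 0.41497564 -0.30521869  0.055     ] (array([ 0.41588738, -0.30486966,  0.04706751]), np.float64(0.0021346109918756366))
Yend [ 0.48022968 -0.3745091   0.055     ] (array([ 0.48170177, -0.37480307,  0.04601825]), np.float64(0.0022021180360318944))
Gend [ 0.39300375 -0.20823906  0.055     ] (array([ 0.3929461 , -0.20814366,  0.05167678]), np.float64(0.00016994147200661566))
clipY [ 0.49477304 -0.38694125  0.055     ] 
clipG [ 0.38854864 -0.18553528  0.055     ] (array([ 0.38756695, -0.18391153,  0.01890109]), np.float64(0.0014540031011395919))
greens [ 0.5356705  -0.05186335  0.04      ] [ 0.36586545 -0.11370472  0.04      ] station near [ 0.44511636 -0.15030484  0.05      ] [ 0.63174789 -0.18824131  0.1       ]
(array([ 4.2117,  5.1859, -0.3905]), array([ 0.0003, -0.    ,  0.0048]))
```

```bash
R='x'
python3 -m creep '[{"grip":0,"delta_pos":[0.35,0.43,-0.1],"rotation":[0,0,0]},{"grip":0,"delta_pos":[0.7,0.86,-0.2],"rotation":[0,0,0]},{"grip":0,"delta_pos":[0.7,0.86,-0.2],"rotation":[0,0,0]}]'
```

```text
clock: 0.6
tool_pos: [0.3093, 0.5033, 0.2424]
orientation: [-179.9, 0.0, -24.6]
force: [-0.0, 0.8, 0.7]
opening: 0.0876
gripper_force: 0.0
```

```bash
python3 -m creep '[{"grip":0,"delta_pos":[0.35,0.35,-0.03],"rotation":[0,0,0]},{"grip":0,"delta_pos":[0.7,0.7,-0.06],"rotation":[0,0,0]},{"grip":0,"delta_pos":[0.7,0.86,-0.06],"rotation":[0,0,0]}]' | head -2
python3 -m creep '[{"grip":0,"delta_pos":[0.35,0.35,-0.03],"rotation":[0,0,0]},{"grip":0,"delta_pos":[0.7,0.7,-0.06],"rotation":[0,0,0]},{"grip":0,"delta_pos":[0.7,0.86,-0.06],"rotation":[0,0,0]}]' | head -2
python3 -m creep '[{"grip":0,"delta_pos":[0.35,0.35,0],"rotation":[0,0,0]},{"grip":0,"delta_pos":[0.7,0.7,0],"rotation":[0,0,0]},{"grip":0,"delta_pos":[0.7,0.86,0],"rotation":[0,0,0]}]' | head -2
python3 -m creep '[{"grip":0,"delta_pos":[0.35,0.35,0],"rotation":[0,0,0.02]},{"grip":0,"delta_pos":[0.7,0.7,0],"rotation":[0,0,0.03]},{"grip":0,"delta_pos":[0.7,0.86,0],"rotation":[0,0,0.05]}]' | head -2
python3 - <<'E'
from h import *
print(delta([.448,-.033,.26],[180,0,-20]))
E
```

```text
clock: 0.9
tool_pos: [0.3378, 0.396, 0.2476]
clock: 1.2
tool_pos: [0.3654, 0.2889, 0.2535]
clock: 1.5
tool_pos: [0.3931, 0.1818, 0.253]
clock: 1.8
tool_pos: [0.4211, 0.0747, 0.2529]
(array([ 0.7616,  0.8076, -0.0705]), array([ 0.0004, -0.0002, -0.1032]))
```

```bash
python3 -m creep '[{"grip":0,"delta_pos":[0.38,0.4,0],"rotation":[0,0,-0.05]},{"grip":0,"delta_pos":[0.76,0.75,0],"rotation":[0,0,-0.103]},{"grip":0,"delta_pos":[0.76,0.81,0],"rotation":[0,0,-0.103]},{"grip":0,"delta_pos":[0.76,0.81,0],"rotation":[0,0,-0.103]}]' | head -3
python3 - <<'E'
from h import *
w=snap('wrist','w1.png'); print(-w['R'].T@w['t'],w['R'][2])
E
```

```text
clock: 2.2
tool_pos: [0.4469, -0.0315, 0.2527]
orientation: [180.0, 0.0, -20.0]
[ 0.52109559 -0.05903668  0.41614869] [-0.2736425   0.10054518 -0.95656178]
```

View pics/w1.png

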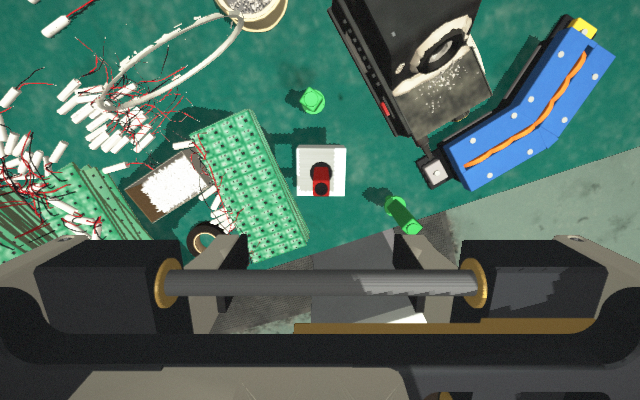

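The wrist view shows the stand and stylus square to the tool (stand about (321,170), handle top about (321,188)). The case is at upper right with the yellow clip at (582,28). I'll refine from this view.

```bash
python3 - <<'E'
from h import *
w=snap('wrist');t=snap('top')
h=cv2.cvtColor(w['color'],cv2.COLOR_RGB2HSV)
m=cv2.inRange(h,(0,0,150),(180,70,255)); m[:140]=0;m[205:]=0;m[:,:290]=0;m[:,355:]=0
n,l,st,c=cv2.connectedComponentsWithStats(m); i=1+st[1:,4].argmax()
r=cv2.minAreaRect(np.argwhere(l==i)[:,::-1].astype(np.float32)); print('stand rect',r); print(plane(w,*r[0],.042))
q=[plane(w,*p,.042) for p in cv2.boxPoints(r)]; print([np.degrees(np.arctan2(*(q[k+1]-q[k])[1::-1])).round(1) for k in range(3)],[np.linalg.norm(q[k+1]-q[k]).round(4) for k in range(3)])
m=cv2.inRange(h,(0,150,60),(6,255,255))|cv2.inRange(h,(174,150,60),(180,255,255)); m[:140]=0;m[205:]=0;m[:,:290]=0;m[:,355:]=0
ys,xs=np.nonzero(m); print('red',xs.min(),xs.max(),ys.min(),ys.max())
g=w['color'][140:205,290:355]
print(plane(w,321,188,.125))
im=cv2.resize(w['color'][0:210,420:640][:,:,::-1],None,fx=3.5,fy=2.8,interpolation=cv2.INTER_CUBIC)
im=cv2.resize(w['color'][10:200,425:620][:,:,::-1],None,fx=3,fy=3,interpolation=cv2.INTER_CUBIC)
z=cv2.resize(g[:,:,::-1],None,fx=3,fy=3,interpolation=cv2.INTER_CUBIC)
o=np.zeros((570,785,3),np.uint8);o[:,:585]=im;o[:195,588:783]=z
cv2.imwrite('pics/w2.png',o)
E
```

```text
stand rect ((321.4999694824219, 170.99998474121094), (48.99999237060547, 47.99999237060547), -0.0)
[ 0.45046245 -0.03347771  0.042     ]
[np.float64(-21.3), np.float64(-109.9), np.float64(161.5)] [np.float64(0.0644), np.float64(0.0632), np.float64(0.0644)]
red 314 329 167 195
[ 0.44933752 -0.03228013  0.125     ]
```

View pics/w2.png

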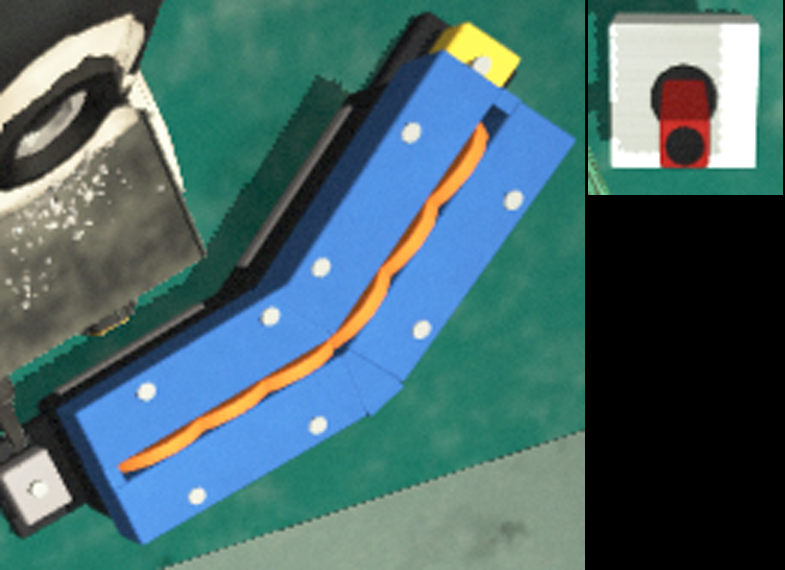

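Stylus axis is about (0.449,-0.033), yaw -20. I'll descend to TCP z 0.092 and grip.

```bash
python3 -m creep '[{"grip":0,"delta_pos":[0.022,0.013,0.4],"rotation":[0,0,0]},{"grip":0,"delta_pos":[0.022,0.013,0.8],"rotation":[0,0,0]},{"grip":0,"delta_pos":[0.022,0.013,0.8],"rotation":[0,0,0]}]' | head -4
python3 -m creep '[{"grip":0,"delta_pos":[0,0,0.3],"rotation":[0,0,0]},{"grip":0,"delta_pos":[0,0,0.6],"rotation":[0,0,0]},{"grip":0,"delta_pos":[0,0,0.807],"rotation":[0,0,0]},{"grip":0,"delta_pos":[0,0,0.807],"rotation":[0,0,0]}]' | head -4
python3 -m creep '[{"grip":1,"delta_pos":[0,0,0],"rotation":[0,0,0]},{"grip":1,"delta_pos":[0,0,0],"rotation":[0,0,0]},{"grip":1,"delta_pos":[0,0,0],"rotation":[0,0,0]},{"grip":1,"delta_pos":[0,0,0],"rotation":[0,0,0]},{"grip":1,"delta_pos":[0,0,0],"rotation":[0,0,0]}]'
python3 -m creep '[{"grip":1,"delta_pos":[0,0,0],"rotation":[0,0,0]},{"grip":1,"delta_pos":[0,0,0],"rotation":[0,0,0]},{"grip":1,"delta_pos":[0,0,0],"rotation":[0,0,0]},{"grip":1,"delta_pos":[0,0,0],"rotation":[0,0,0]},{"grip":1,"delta_pos":[0,0,0],"rotation":[0,0,0]}]'
```

```text
clock: 2.65
tool_pos: [0.4454, -0.0318, 0.1689]
orientation: [179.8, 0.4, -19.8]
force: [-0.2, 0.1, -0.0]
clock: 3.05
tool_pos: [0.4482, -0.0317, 0.0917]
orientation: [179.9, 0.1, -19.7]
force: [-0.6, 0.3, 0.0]
clock: 3.55
tool_pos: [0.4492, -0.0324, 0.0928]
orientation: [-180.0, -0.0, -19.8]
force: [0.5, 0.1, -0.1]
opening: 0.0527
gripper_force: 0.0
clock: 4.05
tool_pos: [0.4488, -0.0324, 0.0922]
orientation: [180.0, 0.0, -19.8]
force: [0.5, -0.3, 0.5]
opening: 0.0176
gripper_force: 30.0
```

```bash
python3 -m creep '[{"grip":1,"delta_pos":[0,0,-0.2],"rotation":[0,0,0]},{"grip":1,"delta_pos":[0,0,-0.5],"rotation":[0,0,0]},{"grip":1,"delta_pos":[0,0,-0.8],"rotation":[0,0,0]},{"grip":1,"delta_pos":[0,0,-0.95],"rotation":[0,0,0]},{"grip":1,"delta_pos":[0,0,-0.95],"rotation":[0,0,0]}]'
python3 - <<'E'
from h import *
t=snap('top');s=snap('scene');w=snap('wrist')
cv2.imwrite('pics/s3.png',cv2.resize(s['color'][200:340,230:440][:,:,::-1],None,fx=3.8,fy=3.8,interpolation=cv2.INTER_CUBIC))
# w2 crop coords ->wrist px (same camera pose must be used: w1)
E
python3 - <<'E'
import sys;sys.path.insert(0,'.')
from h import *
# reconstruct w1 camera pose from current one: rigid to the tool
o=ctrl.get_obs();w=ctrl.snapshot('wrist')
Rt=Ro.from_euler('xyz',o['orientation'],degrees=True).as_matrix();C=-w['R'].T@w['t']
pc=Rt.T@(C-o['tool_pos']);Rc=w['R']@Rt
R1=Ro.from_euler('xyz',[180,0,-20],degrees=True).as_matrix();C1=np.array([.4469,-.0315,.2527])+R1@pc
w1=dict(R=Rc@R1.T,intrinsics=w['intrinsics']);w1['t']=-w1['R']@C1;print(C1)
t=ctrl.snapshot('top');s=ctrl.snapshot('scene')
f=lambda x,y:(425+x/3-.33,10+y/3-.33); c=lambda x,y:(195+x/3.9-.4,225+y/3.9-.4); d=lambda x,y:(240+x/4-.4,200+y/4-.4)
# slot blind ends and bend: slot centres on blue
P=dict(Yslotend=((500,112),(712,95),(669,72)),bend=((337,345),(587,209),(662,204)))
for n,(a,b,e) in P.items(): print(n,tri(w1,f(*a),t,c(*b)),tri(w1,f(*a),s,d(*e)),[plane(w1,*f(*a),z)[:2].round(4) for z in(.05,.06)],plane(t,*c(*b),.055)[:2].round(4))
# screws
S=[((411,132),(653,86),(720,102)),((513,200),(713,155),(718,176)),((321,267),(580,150),None),((422,329),(641,220),None),((271,316),(541,170),None),((319,425),(559,261),None),((147,391),(446,189),(523,261)),((197,496),(462,281),(620,315))]
for a,b,e in S: print(tri(w1,f(*a),t,c(*b)))
for n,p,z in(('Y',(482,65),.02),('G',(38,489),.02)):print(n,plane(w1,*f(*p),z))
E
```

```text
clock: 4.55
tool_pos: [0.4502, -0.0321, 0.1894]
orientation: [-179.9, -0.2, -19.8]
force: [-0.3, -0.4, -1.8]
opening: 0.0179
gripper_force: 30.0
[ 0.52096426 -0.05899373  0.4161526 ]
Yslotend (array([ 0.48108989, -0.37630895,  0.04787603]), np.float64(0.0008047706174547208)) (array([ 0.48178129, -0.37447436,  0.04782051]), np.float64(0.0021779673177277662)) [array([ 0.4819, -0.3746]), array([ 0.4829, -0.366 ])] [ 0.4802 -0.3751]
bend (array([ 0.41459689, -0.30606544,  0.04740361]), np.float64(0.0005360301602436239)) (array([ 0.41569373, -0.30366551,  0.04876786]), np.float64(0.0019442700562106344)) [array([ 0.4157, -0.3045]), array([ 0.4186, -0.2978])] [ 0.4144 -0.3052]
(array([ 0.48545668, -0.34224839,  0.04930205]), np.float64(0.0012817296997204297))
(array([ 0.44722729, -0.37710678,  0.04938421]), np.float64(0.0009921750370494814))
(array([ 0.44803543, -0.30118097,  0.05159355]), np.float64(0.0013229357853001824))
(array([ 0.40987965, -0.33654433,  0.05140585]), np.float64(0.0012342603407121077))
(array([ 0.43611294, -0.27934603,  0.05185093]), np.float64(0.0011999173322547229))
(array([ 0.38576219, -0.29057572,  0.05319508]), np.float64(0.0008548587180533051))
(array([ 0.42387226, -0.22608809,  0.05232023]), np.float64(0.0010273767207936613))
(array([ 0.37339363, -0.23663202,  0.05421455]), np.float64(0.0008856346753688041))
Y [ 0.49897553 -0.39505713  0.02      ]
G [ 0.38865585 -0.18472314  0.02      ]
```

View pics/s3.png

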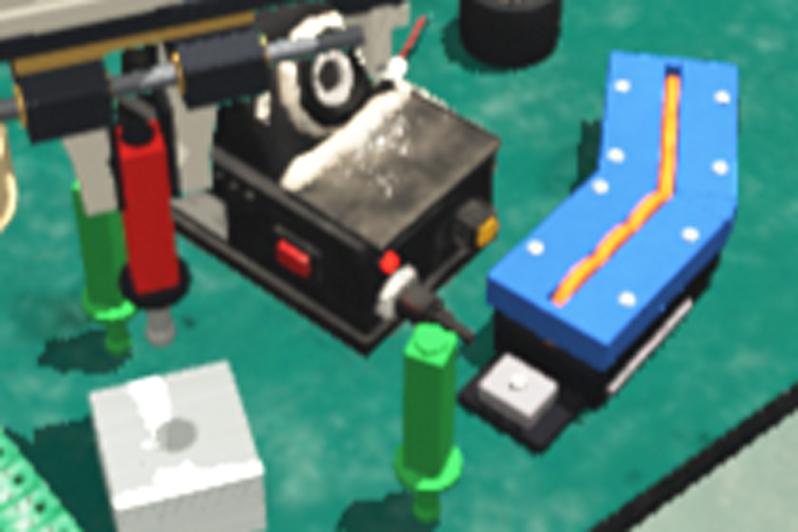

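```bash
python3 - <<'E'
from h import *
s=snap('scene');t=snap('top')
print(ctrl.get_obs()['tool_pos'])
for z in(.1,.1034,.107): print('nose',z,plane(s,230+160/3.8-.4,200+345/3.8-.4,z))
print('collar',plane(s,230+153/3.8-.4,200+280/3.8-.4,.1034+.0385))
for a,b in (((309,173),(296,183)),((263,178),(262,198)),((309,173),(330,205)),((318,250),(240+485/4,200+150/4))): print('station',tri(t,a,s,b))
print(delta([.435,-.12,.25]))
E
```

```text
[ 0.44851597 -0.03254124  0.18650602]
nose 0.1 [ 0.4488111  -0.03000931  0.1       ]
nose 0.1034 [ 0.44622706 -0.02865588  0.1034    ]
nose 0.107 [ 0.44349101 -0.02722283  0.107     ]
collar [ 0.4474468  -0.02952172  0.1419    ]
station (array([ 0.63672612, -0.214777  ,  0.1164601 ]), np.float64(0.006119100563272739))
station (array([ 0.61693579, -0.12185722,  0.13712379]), np.float64(0.0023322819928020097))
station (array([ 0.62065436, -0.24179072,  0.06389179]), np.float64(0.04655180652356079))
station (array([ 0.47378959, -0.24302253,  0.07316896]), np.float64(0.0008043376996198901))
(array([ 0.1684,  0.8692, -0.6343]), None)
```

```bash
python3 -m creep '[{"grip":1,"delta_pos":[0.05,0.1,-0.2],"rotation":[0,0,0]},{"grip":1,"delta_pos":[0.2,0.4,-0.4],"rotation":[0,0,0]},{"grip":1,"delta_pos":[0.353,0.774,-0.4],"rotation":[0,0,0]}]' | head -2
python3 -m creep '[{"grip":1,"delta_pos":[0.12,0.26,0],"rotation":[0,0,0]},{"grip":1,"delta_pos":[0.24,0.52,0],"rotation":[0,0,0]},{"grip":1,"delta_pos":[0.353,0.774,0],"rotation":[0,0,0]}]' | head -2
python3 -m creep '[{"grip":1,"delta_pos":[0.12,0.26,0],"rotation":[0,0,0]},{"grip":1,"delta_pos":[0.24,0.52,0],"rotation":[0,0,0]},{"grip":1,"delta_pos":[0.353,0.774,0],"rotation":[0,0,0]}]' | head -2
python3 -m creep '[{"grip":1,"delta_pos":[0.15,0.3,0],"rotation":[0,0,0]},{"grip":1,"delta_pos":[0.3,0.6,0.1],"rotation":[0,0,0]},{"grip":1,"delta_pos":[0.353,0.774,0.3],"rotation":[0,0,0]},{"grip":1,"delta_pos":[0.353,0.774,0.3],"rotation":[0,0,0]}]' | head -2
python3 - <<'E'
from h import *
s=snap('scene'); o=ctrl.get_obs(); print(o)
im=cv2.resize(s['color'][130:300,330:470][:,:,::-1],None,fx=3.5,fy=3.5,interpolation=cv2.INTER_CUBIC)
t=snap('top')
im2=cv2.resize(t['color'][220:310,280:355+60][:,:,::-1],None,fx=2,fy=2,interpolation=cv2.INTER_CUBIC)
o=np.zeros((595,790,3),np.uint8);o[:,:490]=im;o[:180,500:770]=im2
cv2.imwrite('pics/s4.png',o)
print(delta([.4767,-.3716,.150]))
E
```

```text
clock: 5.25
tool_pos: [0.4578, -0.1175, 0.2298]
clock: 5.55
tool_pos: [0.4627, -0.2033, 0.2268]
clock: 5.85
tool_pos: [0.4697, -0.288, 0.2267]
clock: 6.25
tool_pos: [0.475, -0.3727, 0.1932]
{'clock': 6.3, 'joint_pos': array([-1.95289226e+01,  1.50992299e+01, -1.06200253e+01, -1.85394692e-02,
       -6.45444069e+01,  8.96153861e+01]), 'qvel': array([ 1.52291419, -2.26723102,  0.96384139,  0.52362952, -0.82775679,
       -0.6562245 ]), 'tau': array([ -0.90079615, -48.72930408,  28.28345239,   6.68550968,
         0.3092176 ,   0.18957151]), 'tool_pos': array([ 0.47557361, -0.37206792,  0.19475288]), 'orientation': array([-179.98506732,    0.2637694 ,  -19.92150904]), 'force': array([-0.20605887,  0.32396775, -0.81261538]), 'moment': array([ 0.05245056, -0.03912888,  0.01600425]), 'gripper_force': 29.986740052700043, 'opening': 0.017585710499309157}
(array([ 0.0046, -0.0027,  0.4616]), None)
```

View pics/s4.png

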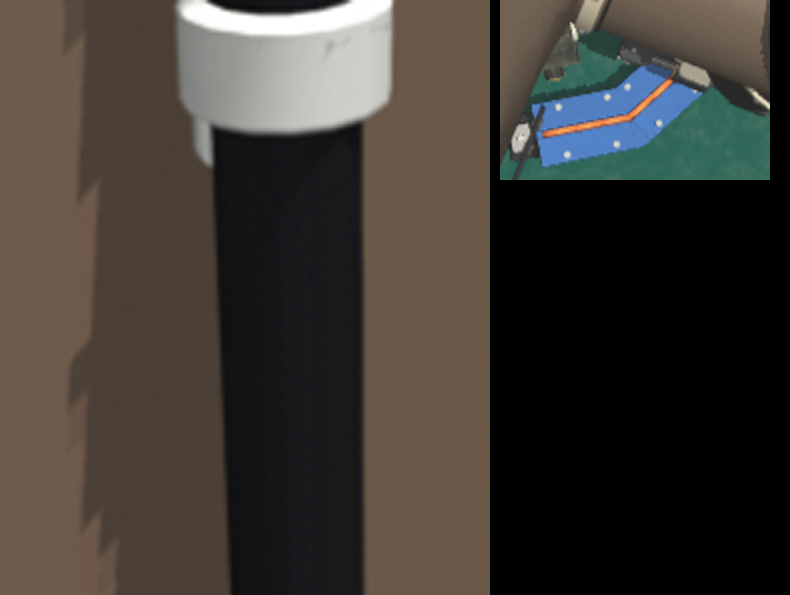

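The scene camera is blocked by the arm. The top inset shows the gripper over the yellow end, so I'll feel for the cover.

```bash
python3 -m creep '[{"grip":1,"delta_pos":[0.005,-0.003,0.2],"rotation":[0,0,0]},{"grip":1,"delta_pos":[0.005,-0.003,0.4],"rotation":[0,0,0]},{"grip":1,"delta_pos":[0.005,-0.003,0.52],"rotation":[0,0,0]},{"grip":1,"delta_pos":[0.005,-0.003,0.52],"rotation":[0,0,0]},{"grip":1,"delta_pos":[0.005,-0.003,0.52],"rotation":[0,0,0]}]' | head -4
python3 -m creep '[{"grip":1,"delta_pos":[0,0,0.02],"rotation":[0,0,0]},{"grip":1,"delta_pos":[0,0,0.03],"rotation":[0,0,0]},{"grip":1,"delta_pos":[0,0,0.03],"rotation":[0,0,0]}]' | head -4
python3 -m creep '[{"grip":1,"delta_pos":[0,0,0.01],"rotation":[0,0,0]},{"grip":1,"delta_pos":[0,0,0.02],"rotation":[0,0,0]},{"grip":1,"delta_pos":[0,0,0.02],"rotation":[0,0,0]}]' | head -4
```

```text
clock: 6.85
tool_pos: [0.478, -0.3713, 0.1462]
orientation: [180.0, -0.0, -19.7]
force: [0.4, 0.2, -0.4]
clock: 7.15
tool_pos: [0.4776, -0.3715, 0.1427]
orientation: [180.0, -0.0, -19.8]
force: [-0.8, 0.1, -0.8]
clock: 7.45
tool_pos: [0.4773, -0.3714, 0.1401]
orientation: [-180.0, 0.0, -19.8]
force: [0.4, 0.2, -1.0]
```

```bash
for i in 1 ; do
python3 -m creep '[{"grip":1,"delta_pos":[0,0,0.01],"rotation":[0,0,0]},{"grip":1,"delta_pos":[0,0,0.02],"rotation":[0,0,0]},{"grip":1,"delta_pos":[0,0,0.02],"rotation":[0,0,0]}]' | sed -n '2p;4p'
python3 -m creep '[{"grip":1,"delta_pos":[0,0,0.01],"rotation":[0,0,0]},{"grip":1,"delta_pos":[0,0,0.01],"rotation":[0,0,0]}]' | sed -n '2p;4p'
python3 -m creep '[{"grip":1,"delta_pos":[0,0,0.01],"rotation":[0,0,0]},{"grip":1,"delta_pos":[0,0,0.01],"rotation":[0,0,0]}]' | sed -n '2p;4p'
done
```

```text
tool_pos: [0.4774, -0.3714, 0.138]
force: [0.1, -0.4, -0.9]
tool_pos: [0.4774, -0.3714, 0.1371]
force: [-0.2, 0.0, -1.8]
tool_pos: [0.4774, -0.3714, 0.1361]
force: [0.5, -0.1, -1.2]
```

```bash
python3 -m creep '[{"grip":1,"delta_pos":[0,0,0.01],"rotation":[0,0,0]},{"grip":1,"delta_pos":[0,0,0.01],"rotation":[0,0,0]}]' | sed -n '2p;4p'
python3 -m creep '[{"grip":1,"delta_pos":[0,0,0.005],"rotation":[0,0,0]},{"grip":1,"delta_pos":[0,0,0.005],"rotation":[0,0,0]}]' | sed -n '2p;4p'
python3 -m creep '[{"grip":1,"delta_pos":[0,0,0.005],"rotation":[0,0,0]},{"grip":1,"delta_pos":[0,0,0.005],"rotation":[0,0,0]}]' | sed -n '2p;4p'
```

```text
tool_pos: [0.4776, -0.3715, 0.1353]
force: [0.6, -0.4, -0.5]
tool_pos: [0.4778, -0.3715, 0.135]
force: [1.1, 1.0, 1.5]
tool_pos: [0.4779, -0.3715, 0.1346]
force: [1.3, 0.6, 1.5]
```

```bash
python3 -m creep '[{"grip":1,"delta_pos":[0,0,0.005],"rotation":[0,0,0]},{"grip":1,"delta_pos":[0,0,0.005],"rotation":[0,0,0]}]' | sed -n '2p;4p'
python3 -m creep '[{"grip":1,"delta_pos":[0,0,0.005],"rotation":[0,0,0]},{"grip":1,"delta_pos":[0,0,0.005],"rotation":[0,0,0]}]' | sed -n '2p;4p'
```

```text
tool_pos: [0.4781, -0.3715, 0.1341]
force: [2.9, 1.3, 2.7]
tool_pos: [0.4782, -0.3715, 0.1337]
force: [2.6, 1.8, 3.3]
```

```bash
python3 -m creep '[{"grip":1,"delta_pos":[0.006,-0.011,0],"rotation":[0,0,0]},{"grip":1,"delta_pos":[0.006,-0.011,0.0],"rotation":[0,0,0]}]' | sed -n '2p;4p'
python3 -m creep '[{"grip":1,"delta_pos":[0.003,-0.005,0],"rotation":[0,0,0]},{"grip":1,"delta_pos":[0.003,-0.005,0.005],"rotation":[0,0,0]}]' | sed -n '2p;4p'
```

```text
tool_pos: [0.4785, -0.3709, 0.1335]
force: [2.1, 0.9, 5.2]
tool_pos: [0.4788, -0.3708, 0.1333]
force: [-0.7, 0.0, 9.5]
```

Seated at the yellow end (about 10 N, little side force), low side, so yellow is A. Starting the pass at 2 cm/s.

```bash
python3 -m creep '[{"grip":1,"delta_pos":[-0.0177,-0.0093,0],"rotation":[0,0,0]},{"grip":1,"delta_pos":[-0.0354,-0.0186,0],"rotation":[0,0,0]},{"grip":1,"delta_pos":[-0.0531,-0.0279,-0.001],"rotation":[0,0,0]},{"grip":1,"delta_pos":[-0.0708,-0.0372,-0.001],"rotation":[0,0,0]},{"grip":1,"delta_pos":[-0.0886,-0.0465,-0.002],"rotation":[0,0,0]}]' | sed -n '2p;4p'
```

```text
tool_pos: [0.4729, -0.3642, 0.1339]
force: [1.9, -3.1, 6.5]
```

```bash
python3 -m creep '[{"grip":1,"delta_pos":[-0.0177,-0.0093,0.003],"rotation":[0,0,0]},{"grip":1,"delta_pos":[-0.0354,-0.0186,0.003],"rotation":[0,0,0]},{"grip":1,"delta_pos":[-0.0531,-0.0279,0.003],"rotation":[0,0,0]},{"grip":1,"delta_pos":[-0.0708,-0.0372,0.003],"rotation":[0,0,0]},{"grip":1,"delta_pos":[-0.0886,-0.0465,0.002],"rotation":[0,0,0]}]' | sed -n '2p;4p'
```

```text
tool_pos: [0.4667, -0.3573, 0.1346]
force: [0.9, -2.5, 10.6]
```

```bash
python3 -m creep '[{"grip":1,"delta_pos":[-0.0177,-0.0093,0],"rotation":[0,0,0]},{"grip":1,"delta_pos":[-0.0354,-0.0186,-0.001],"rotation":[0,0,0]},{"grip":1,"delta_pos":[-0.0531,-0.0279,-0.002],"rotation":[0,0,0]},{"grip":1,"delta_pos":[-0.0708,-0.0372,-0.003],"rotation":[0,0,0]},{"grip":1,"delta_pos":[-0.0886,-0.0465,-0.003],"rotation":[0,0,0]}]' | sed -n '2p;4p'
python3 -c "
from h import *
t=snap('top','t5.png');print(ctrl.get_obs()['force'])"
```

```text
tool_pos: [0.4592, -0.3494, 0.1341]
force: [2.6, -4.0, 6.2]
[ 0.50781958 -0.50173942  8.63397526]
```

```bash
python3 -c "
from h import *
w=snap('wrist','w5.png');t=snap('top')
o=np.zeros((600,640,3),np.uint8);o[:400]=w['color'];o[400:600,:400]=cv2.resize(t['color'][235:300,280:410],(400,200),interpolation=cv2.INTER_CUBIC)
cv2.imwrite('pics/c5.png',o[:,:,::-1])"
```

```text
(no output)
```

View pics/c5.png

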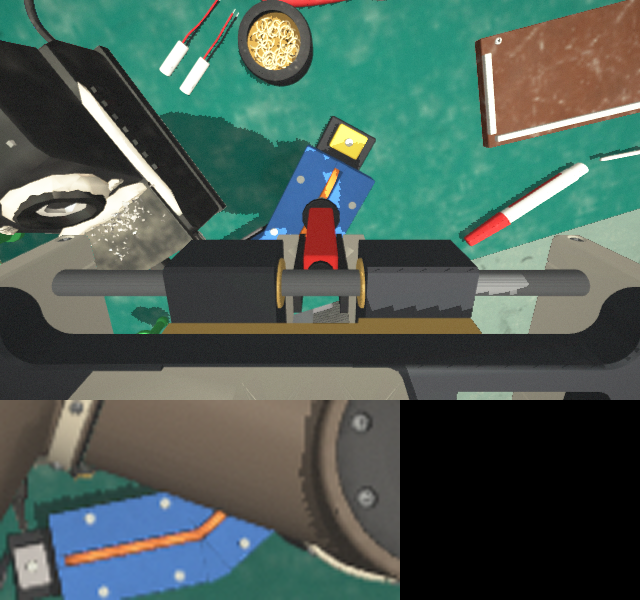

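The stylus is in the slot with key 1 behind it around (331,183); the key looks straight. I'll check its edges numerically.

```bash
python3 - <<'E'
from h import *
w=dict(ctrl.snapshot('wrist'))
h=cv2.cvtColor(w['color'],cv2.COLOR_RGB2HSV)
z=cv2.resize(h[160:205,310:350],None,fx=1,fy=1)
for y in range(162,204,2):
    print(y,''.join('O' if (5<=p[0]<=20 and p[1]>140 and p[2]>90) else 'B' if (100<=p[0]<=125 and p[2]>110) else 'd' if p[2]<=110 else '.' for p in h[y,312:352]))
o=ctrl.get_obs()
b=np.array([.4167,-.3030]);u=np.array([.6754,-.7375]);
for d in(98,90,86,75,64): 
    P=b+u*d/1000; print(d,[proj(w,[*P,.050+k]).round(1) for k in(0,.003)], proj(w,[*(P+.004*np.array([.7375,.6754])),.05]).round(1))
E
```

```text
162 BBBBBBBBBBBBBBBBBBBBBBBBBBBBBddddddddddd
164 BBBBBBBBBBBBBBBBBBBBBBBBBBBBBBBBBBdddddd
166 BBBBBBBBBBBBBBBBBBBBBBBBBBBBBBBBBBBBdBdd
168 BBBBBBBBBBBBBBBBBBBBBB.O.BBBBBBBBBBBBBBB
170 BBBBBBBBBBBBBBBBBBBBB.OOOOO.BBBBBBBBBBBB
172 BBBBBBBBBBBBBBBBBBBB.OOOOOOdBBBBBBBBBBBB
174 BBBBBBBBBBBBBBBBBBB.OOOOOOdBBBBBBBBBBBBB
176 BBBBBBBBBBBBBBBBBB.O...OO.dBBBBBBBBBBBBB
178 BBBBBBBBBBBBBBBBBOO.....OBBBBBBBBBBBBBBB
180 BBBBBBBBBBBBBBBBO......OdBBBBBBBBBBBBBBB
182 BBBBBBBBBBBBBBBOO.....OdBBBBBBBBBBBBBBBB
184 BBBBBBBBBBBBBBOO.......BBBBBBBBBBBBBBBBB
186 BBBBBBBBBBBBBO........BBBBBBBBBBBBBBBBBB
188 BBBBBBBBBBBBOO.......BBBBBBBBBBBBBBBBBBB
190 BBBBBBBBBBdOOOO.....BBBBBBBBBBBBBBBBBBBB
192 BBBBBBBBBdOOO......BBBBBBBBBBBBBBBBBBBBB
194 BBBBBBBBdOOOOO....BBBBBBBBBBBBBBBBBBBBBB
196 BBBBBBBdOOOOOOO..BBBBBBBBBBBBBBBBBBBBBBB
198 BBBBBB.ddddd.OOBBBBBBBBBBBBBBBBBBBBBBBBB
200 dddddddddddddddddBBBBBBBBBBBBBBBBBBBBBBB
202 ddddddddddddddddddddBBBBBBBBBBBBBBBBBBB.
98 [array([338.9, 169. ]), array([339.2, 169.7])] [334.9 166.9]
90 [array([334.5, 177. ]), array([334.7, 177.7])] [330.5 174.9]
86 [array([332.4, 180.9]), array([332.5, 181.7])] [328.4 178.9]
75 [array([326.5, 191.6]), array([326.6, 192.5])] [322.5 189.5]
64 [array([320.8, 202. ]), array([320.8, 203. ])] [316.8 200. ]
```

Key 1's edges now run straight inside the slot with no bulge. I'll continue with slightly firmer pressure.

```bash
python3 -m creep '[{"grip":1,"delta_pos":[-0.0177,-0.0093,0.003],"rotation":[0,0,0]},{"grip":1,"delta_pos":[-0.0354,-0.0186,0.004],"rotation":[0,0,0]},{"grip":1,"delta_pos":[-0.0531,-0.0279,0.004],"rotation":[0,0,0]},{"grip":1,"delta_pos":[-0.0708,-0.0372,0.003],"rotation":[0,0,0]},{"grip":1,"delta_pos":[-0.0886,-0.0465,0.003],"rotation":[0,0,0]}]' | sed -n '2p;4p'
```

```text
tool_pos: [0.4525, -0.3429, 0.1342]
force: [0.6, -6.9, 7.4]
```

```bash
python3 -m creep '[{"grip":1,"delta_pos":[-0.0177,-0.0093,0],"rotation":[0,0,0]},{"grip":1,"delta_pos":[-0.0354,-0.0186,0],"rotation":[0,0,0]},{"grip":1,"delta_pos":[-0.0531,-0.0279,-0.001],"rotation":[0,0,0]},{"grip":1,"delta_pos":[-0.0708,-0.0372,-0.001],"rotation":[0,0,0]},{"grip":1,"delta_pos":[-0.0886,-0.0465,-0.002],"rotation":[0,0,0]}]' | sed -n '2p;4p'
```

```text
tool_pos: [0.446, -0.3357, 0.1348]
force: [0.0, -6.1, 10.7]
```

```bash
python3 -m creep '[{"grip":1,"delta_pos":[-0.0184,-0.0079,0],"rotation":[0,0,0]},{"grip":1,"delta_pos":[-0.0368,-0.0158,0],"rotation":[0,0,0]},{"grip":1,"delta_pos":[-0.0552,-0.0237,-0.001],"rotation":[0,0,0]},{"grip":1,"delta_pos":[-0.0736,-0.0316,-0.001],"rotation":[0,0,0]},{"grip":1,"delta_pos":[-0.092,-0.0396,-0.002],"rotation":[0,0,0]}]' | sed -n '2p;4p'
```

```text
tool_pos: [0.4383, -0.3282, 0.1348]
force: [-0.1, -3.6, 8.9]
```

```bash
python3 -m creep '[{"grip":1,"delta_pos":[-0.0178,-0.0091,0],"rotation":[0,0,0]},{"grip":1,"delta_pos":[-0.0356,-0.0182,0],"rotation":[0,0,0]},{"grip":1,"delta_pos":[-0.0534,-0.0273,-0.001],"rotation":[0,0,0]},{"grip":1,"delta_pos":[-0.0712,-0.0364,-0.001],"rotation":[0,0,0]},{"grip":1,"delta_pos":[-0.089,-0.0456,-0.002],"rotation":[0,0,0]}]' | sed -n '2p;4p'
```

```text
tool_pos: [0.4315, -0.3213, 0.1347]
force: [0.7, -7.4, 7.8]
```

```bash
python3 -m creep '[{"grip":1,"delta_pos":[-0.0184,-0.0079,0.003],"rotation":[0,0,0]},{"grip":1,"delta_pos":[-0.0368,-0.0158,0.003],"rotation":[0,0,0]},{"grip":1,"delta_pos":[-0.0552,-0.0237,0.003],"rotation":[0,0,0]},{"grip":1,"delta_pos":[-0.0736,-0.0316,0.003],"rotation":[0,0,0]},{"grip":1,"delta_pos":[-0.092,-0.0396,0.003],"rotation":[0,0,0]}]' | sed -n '2p;4p'
```

```text
tool_pos: [0.4242, -0.3145, 0.1345]
force: [0.3, -6.7, 8.6]
```

```bash
python3 -m creep '[{"grip":1,"delta_pos":[-0.0184,-0.0077,0.001],"rotation":[0,0,0]},{"grip":1,"delta_pos":[-0.0368,-0.0154,0.001],"rotation":[0,0,0]},{"grip":1,"delta_pos":[-0.0556,-0.0231,0.001],"rotation":[0,0,0]},{"grip":1,"delta_pos":[-0.0744,-0.0308,0.001],"rotation":[0,0,0]},{"grip":1,"delta_pos":[-0.093,-0.0386,0],"rotation":[0,0,0]}]' | sed -n '2p;4p'
```

```text
tool_pos: [0.4168, -0.3078, 0.1348]
force: [-1.3, -6.2, 11.1]
```

```bash
python3 -m creep '[{"grip":1,"delta_pos":[-0.019,-0.007,0],"rotation":[0,0,0]},{"grip":1,"delta_pos":[-0.038,-0.015,0],"rotation":[0,0,0]},{"grip":1,"delta_pos":[-0.049,-0.032,0],"rotation":[0,0,0]},{"grip":1,"delta_pos":[-0.06,-0.049,-0.001],"rotation":[0,0,0]},{"grip":1,"delta_pos":[-0.071,-0.066,-0.001],"rotation":[0,0,0]}]' | sed -n '2p;4p'
```

```text
tool_pos: [0.4114, -0.2993, 0.1347]
force: [-3.2, -8.7, 10.4]
```

```bash
python3 -m creep '[{"grip":1,"delta_pos":[-0.0116,-0.0162,0.001],"rotation":[0,0,0]},{"grip":1,"delta_pos":[-0.0232,-0.0324,0.001],"rotation":[0,0,0]},{"grip":1,"delta_pos":[-0.0348,-0.0486,0.001],"rotation":[0,0,0]},{"grip":1,"delta_pos":[-0.0464,-0.0648,0.001],"rotation":[0,0,0]},{"grip":1,"delta_pos":[-0.058,-0.081,0],"rotation":[0,0,0]}]' | sed -n '2p;4p'
```

```text
tool_pos: [0.4079, -0.2897, 0.1342]
force: [-4.2, -9.3, 8.5]
```

```bash
python3 - <<'E'
from h import *
a=cv2.cvtColor(cv2.imread('pics/w5.png'),cv2.COLOR_BGR2HSV);w=snap('wrist','w6.png');b=cv2.cvtColor(w['color'],cv2.COLOR_RGB2HSV)
for h in(a,b):
    m=cv2.inRange(h,(0,150,60),(6,255,255))|cv2.inRange(h,(174,150,60),(180,255,255));m[:190]=0;m[275:]=0;m[:,:290]=0;m[:,360:]=0
    print([(y,np.nonzero(m[y])[0].min(),np.nonzero(m[y])[0].max()) for y in range(195,275,4) if m[y].any()])
o=ctrl.get_obs();print(o['tool_pos'],o['orientation'],o['force'],o['moment'],o['opening'])
R=Ro.from_euler('xyz',o['orientation'],degrees=True)
for L in(.086,.045,-.033): print(L,proj(w,o['tool_pos']+R.apply([0,0,L])).round(1),proj(w,o['tool_pos']+R.apply([.009,.009,L])).round(1),proj(w,o['tool_pos']+R.apply([.009,-.009,L])).round(1))
E
```

```text
[(211, np.int64(309), np.int64(332)), (215, np.int64(309), np.int64(333)), (219, np.int64(308), np.int64(333)), (223, np.int64(308), np.int64(333)), (227, np.int64(307), np.int64(334)), (231, np.int64(307), np.int64(334)), (235, np.int64(306), np.int64(335)), (239, np.int64(305), np.int64(335)), (243, np.int64(305), np.int64(336)), (247, np.int64(305), np.int64(336)), (251, np.int64(304), np.int64(337)), (255, np.int64(303), np.int64(337)), (259, np.int64(303), np.int64(337)), (263, np.int64(303), np.int64(337)), (267, np.int64(303), np.int64(337))]
[(199, np.int64(317), np.int64(340)), (203, np.int64(316), np.int64(341)), (207, np.int64(315), np.int64(340)), (211, np.int64(314), np.int64(340)), (215, np.int64(313), np.int64(340)), (219, np.int64(312), np.int64(339)), (223, np.int64(311), np.int64(339)), (227, np.int64(310), np.int64(338)), (231, np.int64(309), np.int64(338)), (235, np.int64(308), np.int64(338)), (239, np.int64(307), np.int64(337)), (243, np.int64(306), np.int64(337)), (247, np.int64(305), np.int64(337)), (251, np.int64(303), np.int64(337)), (255, np.int64(302), np.int64(337)), (259, np.int64(302), np.int64(337)), (263, np.int64(301), np.int64(336)), (267, np.int64(302), np.int64(336))]
[ 0.40775559 -0.28942168  0.13421154] [ 1.79770859e+02  4.16870659e-02 -1.97676166e+01] [-4.26976323 -8.14069263 10.79115858] [-4.14191145  1.83492935 -0.14929513] 0.01949592636527914
0.086 [319.9 202.9] [329.9 193.4] [309.9 193.4]
0.045 [319.7 218.9] [331.5 207.9] [308.  207.9]
-0.033 [319.3 272.9] [337.1 257.2] [301.5 257.2]
```

The stylus has tilted in the pads: its red handle's bottom edge moved from row ~210 to ~198 and 7 px right, so the nose trails. I'll quantify this before going on.

```bash
cat > tilt.py <<'E'
from h import *
from scipy.optimize import fsolve
def redface(h):
    m=cv2.inRange(h,(0,150,60),(6,255,255))|cv2.inRange(h,(174,150,60),(180,255,255));m[:180]=0;m[275:]=0;m[:,:285]=0;m[:,365:]=0
    ys=np.nonzero(m.any(1))[0];y=ys[0];y=[k for k in ys if (m[k]>0).sum()>15][0]; x=np.nonzero(m[y+1])[0]; return (x.min()+x.max())/2,y-.5,[(k,np.nonzero(m[k])[0].mean().round(1)) for k in ys[::12]]
def est(w,tp,rpy,uv,off=0):
    R=Ro.from_euler('xyz',rpy,degrees=True);piv=tp+R.apply([0,0,.003])
    f=lambda a: proj(w,piv+R.apply(Ro.from_rotvec([a[0],a[1],0]).apply([.009,0,.042])))+[0,off]-uv
    a=fsolve(f,[0,0]); n=piv+R.apply(Ro.from_rotvec([a[0],a[1],0]).apply([0,0,.083])); return np.degrees(a),n
if __name__=='__main__':
    w=ctrl.snapshot('wrist');o=ctrl.get_obs()
    h5=cv2.cvtColor(cv2.imread('pics/w5.png'),cv2.COLOR_BGR2HSV);h=cv2.cvtColor(w['color'],cv2.COLOR_RGB2HSV)
    f5=redface(h5);f=redface(h);print(f5,f,sep='\n')
    off=f5[1]-207.9; R=Ro.from_euler('xyz',o['orientation'],degrees=True)
    # w5: camera is rigid to the tool, so its pixel works with today's pose
    print('then',est(w,o['tool_pos'],o['orientation'],f5[:2])[0])
    print('now',est(w,o['tool_pos'],o['orientation'],f[:2]), o['tool_pos'],o['force'])
E
python3 tilt.py
```

```text
(np.float64(321.0), np.float64(207.5), [(np.int64(208), np.float64(320.5)), (np.int64(220), np.float64(320.5)), (np.int64(232), np.float64(320.5)), (np.int64(244), np.float64(320.5)), (np.int64(256), np.float64(320.0)), (np.int64(268), np.float64(320.0))])
(np.float64(328.5), np.float64(196.5), [(np.int64(196), np.float64(323.0)), (np.int64(208), np.float64(327.5)), (np.int64(220), np.float64(325.5)), (np.int64(232), np.float64(323.5)), (np.int64(244), np.float64(321.5)), (np.int64(256), np.float64(319.5)), (np.int64(268), np.float64(321.4))])
then [-1.04003533  0.18758174]
now (array([-8.96909952, 14.32627176]), array([ 0.42245523, -0.30870323,  0.05183546])) [ 0.40771566 -0.28945393  0.13421687] [-5.31795685 -7.69473586 11.35402418]
```

```bash
cat > untilt.py <<'E'
from tilt import *
from scipy.spatial.transform import Slerp
import sys
def plan(yaw,lead,n,lift,a=None,N=None,Tgt_S=None):
    """rows turning the tool about the nose: stylus (y-slip kept in pads) vertical, nose leading by `lead` deg along -tool y"""
    w=ctrl.snapshot('wrist');o=ctrl.get_obs();f=redface(cv2.cvtColor(w['color'],cv2.COLOR_RGB2HSV))
    a,N=est(w,o['tool_pos'],o['orientation'],f[:2]); print('tilt',a.round(1),'nose',N.round(4))
    R0=Ro.from_euler('xyz',o['orientation'],degrees=True);S0=Ro.from_rotvec([*np.radians(a),0]);S1=Ro.from_euler('y',a[1],degrees=True)
    R1=Ro.from_euler('xyz',[180,0,yaw],degrees=True)*Ro.from_euler('x',lead,degrees=True)*S1.inv()
    sl=Slerp([0,1],Ro.concatenate([R0,R1]));ss=Slerp([0,1],Ro.concatenate([S0,S1]))
    print('turn',np.degrees((R0.inv()*R1).magnitude()))
    for k in range(1,n+1):
        q=k/n;R=sl(q);T=N-R.apply(ss(q).apply([0,0,.083])+[0,0,.003])+[0,0,lift*q]
        print(k,(R0.inv().apply(T-o['tool_pos'])/.1).round(3).tolist(),(R0.inv()*R).as_rotvec().__truediv__(np.pi/2).round(3).tolist(),T.round(4))
if __name__=='__main__': plan(*map(float,sys.argv[1:3]),int(sys.argv[3]),float(sys.argv[4]))
E
python3 untilt.py -19.8 0 5 0.0005; python3 untilt.py 13 0 10 0.0005
```

```text
tilt [-9.  14.3] nose [ 0.4224 -0.3088  0.0519]
turn 14.291073363067865
1 [0.041, 0.026, -0.014] [0.001, -0.032, 0.0] [ 0.4107 -0.2933  0.1356]
2 [0.083, 0.053, -0.025] [0.001, -0.064, 0.0] [ 0.4138 -0.2972  0.1367]
3 [0.126, 0.079, -0.033] [0.002, -0.095, 0.0] [ 0.4169 -0.3011  0.1375]
4 [0.168, 0.106, -0.038] [0.002, -0.127, 0.0] [ 0.42   -0.3051  0.1381]
5 [0.211, 0.132, -0.04] [0.003, -0.159, 0.0] [ 0.4231 -0.309   0.1383]
tilt [-9.  14.3] nose [ 0.4224 -0.3088  0.0519]
turn 35.63271859946874
1 [0.013, 0.018, -0.006] [-0.004, -0.015, -0.036] [ 0.4083 -0.2916  0.1349]
2 [0.029, 0.036, -0.013] [-0.009, -0.031, -0.072] [ 0.4092 -0.2938  0.1355]
3 [0.046, 0.053, -0.018] [-0.013, -0.046, -0.109] [ 0.4102 -0.2959  0.1361]
4 [0.065, 0.068, -0.023] [-0.017, -0.061, -0.145] [ 0.4115 -0.298   0.1366]
5 [0.085, 0.082, -0.028] [-0.022, -0.077, -0.181] [ 0.413 -0.3    0.137]
6 [0.108, 0.095, -0.032] [-0.026, -0.092, -0.217] [ 0.4146 -0.302   0.1374]
7 [0.131, 0.106, -0.035] [-0.03, -0.108, -0.254] [ 0.4165 -0.3038  0.1378]
8 [0.157, 0.115, -0.038] [-0.035, -0.123, -0.29] [ 0.4185 -0.3055  0.138 ]
9 [0.183, 0.123, -0.039] [-0.039, -0.138, -0.326] [ 0.4207 -0.3071  0.1382]
10 [0.21, 0.128, -0.04] [-0.043, -0.154, -0.362] [ 0.4231 -0.3086  0.1383]
```

```bash
python3 -m creep '[{"grip":1,"delta_pos":[0.02,0.013,-0.007],"rotation":[0,-0.016,0]},{"grip":1,"delta_pos":[0.041,0.026,-0.013],"rotation":[0.001,-0.032,0]},{"grip":1,"delta_pos":[0.062,0.039,-0.018],"rotation":[0.001,-0.048,0]},{"grip":1,"delta_pos":[0.083,0.053,-0.023],"rotation":[0.001,-0.064,0]}]' | sed -n '2,5p'
python3 untilt.py -19.8 0 4 0
```

```text
tool_pos: [0.4137, -0.2963, 0.136]
orientation: [180.0, 5.9, -19.8]
force: [-2.0, -3.6, 7.4]
opening: 0.0188
tilt [-4.5 11.4] nose [ 0.4193 -0.3054  0.0505]
turn 5.372294811093596
1 [0.02, 0.016, -0.005] [0.0, -0.015, 0.0] [ 0.4158 -0.299   0.1361]
2 [0.04, 0.033, -0.009] [0.0, -0.03, 0.0] [ 0.4171 -0.3012  0.1363]
3 [0.06, 0.049, -0.012] [0.001, -0.045, 0.0] [ 0.4185 -0.3034  0.1364]
4 [0.08, 0.065, -0.014] [0.001, -0.06, 0.0] [ 0.4198 -0.3057  0.1365]
```

```bash
python3 -m creep '[{"grip":1,"delta_pos":[0.02,0.016,-0.005],"rotation":[0,-0.015,0]},{"grip":1,"delta_pos":[0.04,0.033,-0.009],"rotation":[0,-0.03,0]},{"grip":1,"delta_pos":[0.06,0.049,-0.011],"rotation":[0.001,-0.045,0]},{"grip":1,"delta_pos":[0.08,0.065,-0.013],"rotation":[0.001,-0.06,0]}]' | sed -n '2,5p'
python3 untilt.py 13 0 6 0
```

```text
tool_pos: [0.4196, -0.3043, 0.1359]
orientation: [-179.8, 11.3, -19.8]
force: [-1.4, -0.1, 5.9]
opening: 0.0179
tilt [-0.4 10.5] nose [ 0.4181 -0.3042  0.0497]
turn 32.82770818904101
1 [-0.003, -0.0, 0.0] [-0.012, 0.002, -0.06] [ 0.4198 -0.3044  0.1356]
2 [-0.005, -0.001, 0.001] [-0.024, 0.003, -0.119] [ 0.4195 -0.3043  0.1356]
3 [-0.008, -0.001, 0.001] [-0.035, 0.005, -0.179] [ 0.4193 -0.3042  0.1356]
4 [-0.01, -0.0, 0.002] [-0.047, 0.006, -0.238] [ 0.419  -0.3042  0.1356]
5 [-0.012, 0.0, 0.002] [-0.059, 0.008, -0.298] [ 0.4188 -0.3041  0.1356]
6 [-0.015, 0.001, 0.003] [-0.071, 0.01, -0.358] [ 0.4186 -0.3041  0.1356]
```

The stylus is upright again, still pressed, with the nose about 2 mm before the bend. I'll turn the gripper about the nose so that its closing axis lies along leg 2.

```bash
python3 -m creep '[{"grip":1,"delta_pos":[-0.003,0,0],"rotation":[-0.012,0.002,-0.06]},{"grip":1,"delta_pos":[-0.005,-0.001,0.001],"rotation":[-0.024,0.003,-0.119]},{"grip":1,"delta_pos":[-0.008,-0.001,0.001],"rotation":[-0.035,0.005,-0.179]},{"grip":1,"delta_pos":[-0.01,0,0.002],"rotation":[-0.047,0.006,-0.238]},{"grip":1,"delta_pos":[-0.012,0,0.003],"rotation":[-0.059,0.008,-0.298]}]' | sed -n '2,5p'
python3 -m creep '[{"grip":1,"delta_pos":[-0.002,0,0.001],"rotation":[-0.012,0.004,-0.06]},{"grip":1,"delta_pos":[-0.002,0,0.002],"rotation":[-0.012,0.004,-0.06]}]' | sed -n '2,5p'
cat > adv.py <<'E'
# advance in tool units for nose moves along world direction; prints tool-frame deltas
from tilt import *
w=ctrl.snapshot('wrist');o=ctrl.get_obs();f=redface(cv2.cvtColor(w['color'],cv2.COLOR_RGB2HSV))
a,N=est(w,o['tool_pos'],o['orientation'],f[:2]);R=Ro.from_euler('xyz',o['orientation'],degrees=True)
S=Ro.from_rotvec([*np.radians(a),0]);ax=(R*S).apply([0,0,1])
print('tilt in pads',a.round(1),'nose',N.round(4),'axis',np.degrees(ax[:2]).round(1),'F',o['force'].round(1),'tcp',o['tool_pos'].round(4))
b=np.array([.4167,-.3030])
for n,u in(('leg1',np.array([-.6754,.7375])),('leg2',np.array([-.2239,.9746]))):
    d=N[:2]-b; print(n,'s',(d@u).round(4),'off',(d@[u[1],-u[0]]).round(4),'Fdrag',(-o['force'][:2]@u).round(1),'Fperp',(o['force'][:2]@[u[1],-u[0]]).round(1),'10mm',(R.inv().apply([*u*.01,0])/.1).round(4),'perp1mm',(R.inv().apply([u[1]*.001,-u[0]*.001,0])/.1).round(4))
print('up1mm',(R.inv().apply([0,0,.001])/.1).round(4))
E
python3 adv.py
```

```text
tool_pos: [0.4186, -0.3036, 0.1357]
orientation: [-180.0, 10.5, 7.7]
force: [-0.9, -0.3, 5.5]
opening: 0.0183
tool_pos: [0.418, -0.3034, 0.1357]
orientation: [179.9, 10.1, 13.2]
force: [-0.5, -0.1, 6.3]
opening: 0.0178
tilt in pads [-0.5 11.1] nose [ 0.4192 -0.3041  0.0498] axis [ 1.1 -0.4] F [-1.4  0.4  6.9] tcp [ 0.4181 -0.3034  0.1357]
leg1 s -0.0025 off 0.0011 Fdrag -1.3 Fperp -0.8 10mm [-0.0483 -0.0871  0.0085] perp1mm [ 0.0086 -0.0049 -0.0015]
leg2 s -0.0016 off 0.0022 Fdrag -0.7 Fperp -1.3 10mm [ 0.0002 -0.1    -0.0002] perp1mm [ 0.0098  0.     -0.0018]
up1mm [-0.0018  0.     -0.0098]
```

```bash
python3 -m creep '[{"grip":1,"delta_pos":[-0.01,-0.017,0.002],"rotation":[0,0,0]},{"grip":1,"delta_pos":[-0.017,-0.03,0.002],"rotation":[0,0,0]},{"grip":1,"delta_pos":[-0.018,-0.05,0.001],"rotation":[0,0,0]},{"grip":1,"delta_pos":[-0.018,-0.07,0.001],"rotation":[0,0,0]},{"grip":1,"delta_pos":[-0.018,-0.09,0.001],"rotation":[0,0,0]}]' | sed -n '2,5p'
python3 adv.py
```

```text
tool_pos: [0.4154, -0.2956, 0.1362]
orientation: [179.8, 10.0, 13.0]
force: [1.3, -3.6, 6.0]
opening: 0.0176
tilt in pads [-1.1 11.3] nose [ 0.417  -0.2968  0.0503] axis [ 1.5 -1. ] F [ 0.3 -0.9  7.5] tcp [ 0.4152 -0.2953  0.1362]
leg1 s 0.0044 off 0.0044 Fdrag 0.9 Fperp -0.4 10mm [-0.0485 -0.0871  0.0083] perp1mm [ 0.0086 -0.0049 -0.0015]
leg2 s 0.006 off 0.0016 Fdrag 1.0 Fperp 0.1 10mm [ 0.0001 -0.1    -0.0003] perp1mm [ 0.0098  0.     -0.0017]
up1mm [-0.0017  0.     -0.0098]
```

Round the bend with no tilt. Going on over key 4.

```bash
python3 -m creep '[{"grip":1,"delta_pos":[0,-0.02,0],"rotation":[0,0,0]},{"grip":1,"delta_pos":[0,-0.04,0],"rotation":[0,0,0]},{"grip":1,"delta_pos":[0,-0.06,-0.001],"rotation":[0,0,0]},{"grip":1,"delta_pos":[0,-0.08,-0.001],"rotation":[0,0,0]},{"grip":1,"delta_pos":[0,-0.1,-0.002],"rotation":[0,0,0]}]' | sed -n '2,5p'
python3 adv.py | head -3
```

```text
tool_pos: [0.4135, -0.2862, 0.1371]
orientation: [179.8, 10.0, 13.0]
force: [-0.3, -4.1, 9.5]
opening: 0.0179
tilt in pads [-2.2 11.4] nose [ 0.4155 -0.2889  0.0512] axis [ 1.8 -2. ] F [-0.8 -0.9 11.8] tcp [ 0.4133 -0.2858  0.1371]
leg1 s 0.0112 off 0.0087 Fdrag 0.1 Fperp -1.2 10mm [-0.0484 -0.0871  0.0082] perp1mm [ 0.0086 -0.0049 -0.0015]
leg2 s 0.0141 off 0.002 Fdrag 0.7 Fperp -1.0 10mm [ 0.0001 -0.1    -0.0004] perp1mm [ 0.0098  0.     -0.0017]
```

```bash
python3 -m creep '[{"grip":1,"delta_pos":[0,-0.02,-0.001],"rotation":[0,0,0]},{"grip":1,"delta_pos":[0,-0.04,-0.002],"rotation":[0,0,0]},{"grip":1,"delta_pos":[0,-0.06,-0.003],"rotation":[0,0,0]},{"grip":1,"delta_pos":[0,-0.08,-0.003],"rotation":[0,0,0]},{"grip":1,"delta_pos":[0,-0.1,-0.003],"rotation":[0,0,0]}]' | sed -n '2,5p'
python3 adv.py | sed -n '1p;3p'
```

```text
tool_pos: [0.4108, -0.2758, 0.1366]
orientation: [179.9, 10.0, 13.0]
force: [1.3, -1.9, 5.5]
opening: 0.0177
tilt in pads [-1.6 11.3] nose [ 0.4125 -0.2776  0.0506] axis [ 1.6 -1.4] F [0.1 0.3 8.2] tcp [ 0.4107 -0.2755  0.1365]
leg2 s 0.0257 off 0.0016 Fdrag -0.3 Fperp 0.2 10mm [ 0.0001 -0.1    -0.0002] perp1mm [ 0.0098  0.     -0.0017]
```

```bash
python3 -m creep '[{"grip":1,"delta_pos":[0,-0.02,0.003],"rotation":[0,0,0]},{"grip":1,"delta_pos":[0,-0.04,0.003],"rotation":[0,0,0]},{"grip":1,"delta_pos":[0,-0.06,0.002],"rotation":[0,0,0]},{"grip":1,"delta_pos":[0,-0.08,0.002],"rotation":[0,0,0]},{"grip":1,"delta_pos":[0,-0.1,0.002],"rotation":[0,0,0]}]' | sed -n '2,5p'
python3 adv.py | sed -n '1p;3p'
python3 -m creep '[{"grip":1,"delta_pos":[0,-0.02,-0.001],"rotation":[0,0,0]},{"grip":1,"delta_pos":[0,-0.04,-0.001],"rotation":[0,0,0]},{"grip":1,"delta_pos":[0,-0.06,-0.002],"rotation":[0,0,0]},{"grip":1,"delta_pos":[0,-0.08,-0.002],"rotation":[0,0,0]},{"grip":1,"delta_pos":[0,-0.1,-0.002],"rotation":[0,0,0]}]' | sed -n '2,5p'
python3 adv.py | sed -n '1p;3p'
```

```text
tool_pos: [0.409, -0.2667, 0.1368]
orientation: [179.8, 10.0, 13.0]
force: [-0.6, -4.4, 7.1]
opening: 0.0179
tilt in pads [-2.1 11.3] nose [ 0.4109 -0.2693  0.051 ] axis [ 1.8 -1.9] F [ 0.  -2.1  8.9] tcp [ 0.4089 -0.2664  0.1369]
leg2 s 0.0341 off 0.0019 Fdrag 2.1 Fperp -0.4 10mm [ 0.0001 -0.1    -0.0004] perp1mm [ 0.0098  0.     -0.0017]
tool_pos: [0.4072, -0.2573, 0.1378]
orientation: [179.7, 10.0, 13.0]
force: [0.2, -5.8, 14.6]
opening: 0.0178
tilt in pads [-2.2 11.4] nose [ 0.4092 -0.26    0.0519] axis [ 1.9 -2. ] F [-1.4 -1.1 15.3] tcp [ 0.4069 -0.257   0.1378]
leg2 s 0.0436 off 0.0023 Fdrag 0.7 Fperp -1.7 10mm [ 0.0002 -0.1    -0.0005] perp1mm [ 0.0098  0.     -0.0017]
```

```bash
python3 -m creep '[{"grip":1,"delta_pos":[0,-0.02,-0.001],"rotation":[0,0,0]},{"grip":1,"delta_pos":[0,-0.04,-0.003],"rotation":[0,0,0]},{"grip":1,"delta_pos":[0,-0.06,-0.004],"rotation":[0,0,0]},{"grip":1,"delta_pos":[0,-0.08,-0.004],"rotation":[0,0,0]},{"grip":1,"delta_pos":[0,-0.1,-0.004],"rotation":[0,0,0]}]' | sed -n '2,5p'
python3 adv.py | sed -n '1p;3p'
python3 -m creep '[{"grip":1,"delta_pos":[0,-0.02,0],"rotation":[0,0,0]},{"grip":1,"delta_pos":[0,-0.04,0],"rotation":[0,0,0]},{"grip":1,"delta_pos":[0,-0.06,0],"rotation":[0,0,0]},{"grip":1,"delta_pos":[0,-0.08,0],"rotation":[0,0,0]},{"grip":1,"delta_pos":[0,-0.1,0],"rotation":[0,0,0]}]' | sed -n '2,5p'
python3 adv.py | sed -n '1p;3p'
```

```text
tool_pos: [0.4044, -0.2468, 0.1372]
orientation: [179.8, 10.0, 13.0]
force: [1.2, -4.3, 7.5]
opening: 0.0179
tilt in pads [-1.  11.3] nose [ 0.4059 -0.2479  0.0513] axis [ 1.5 -0.8] F [-0.2 -1.  10.2] tcp [ 0.4042 -0.2466  0.1372]
leg2 s 0.0561 off 0.0018 Fdrag 0.9 Fperp -0.4 10mm [ 0.0001 -0.1    -0.0003] perp1mm [ 0.0098  0.     -0.0017]
tool_pos: [0.4024, -0.2376, 0.1375]
orientation: [179.8, 10.0, 13.0]
force: [0.7, -4.9, 8.7]
opening: 0.0174
tilt in pads [-2.1 11.3] nose [ 0.4044 -0.2402  0.0517] axis [ 1.8 -1.9] F [ 0.1 -3.2 11.6] tcp [ 0.4023 -0.2373  0.1375]
leg2 s 0.0639 off 0.0021 Fdrag 3.1 Fperp -0.6 10mm [ 0.0002 -0.1    -0.0004] perp1mm [ 0.0098  0.     -0.0017]
```

```bash
python3 -m creep '[{"grip":1,"delta_pos":[0,-0.02,-0.001],"rotation":[0,0,0]},{"grip":1,"delta_pos":[0,-0.04,-0.001],"rotation":[0,0,0]},{"grip":1,"delta_pos":[0,-0.06,-0.002],"rotation":[0,0,0]},{"grip":1,"delta_pos":[0,-0.08,-0.002],"rotation":[0,0,0]},{"grip":1,"delta_pos":[0,-0.1,-0.002],"rotation":[0,0,0]}]' | sed -n '2,5p'
python3 -m creep '[{"grip":1,"delta_pos":[0,-0.02,-0.001],"rotation":[0,0,0]},{"grip":1,"delta_pos":[0,-0.04,-0.003],"rotation":[0,0,0]},{"grip":1,"delta_pos":[0,-0.06,-0.004],"rotation":[0,0,0]},{"grip":1,"delta_pos":[0,-0.08,-0.004],"rotation":[0,0,0]},{"grip":1,"delta_pos":[0,-0.1,-0.004],"rotation":[0,0,0]}]' | sed -n '2,5p'
python3 adv.py | sed -n '1p;3p'
```

```text
tool_pos: [0.4006, -0.2282, 0.1385]
orientation: [179.7, 10.0, 13.0]
force: [-0.4, -5.4, 16.8]
opening: 0.0174
tool_pos: [0.3979, -0.2178, 0.138]
orientation: [179.8, 10.0, 13.0]
force: [0.7, -4.1, 7.8]
opening: 0.0177
tilt in pads [-2.  11.2] nose [ 0.3997 -0.2204  0.0521] axis [ 1.7 -1.9] F [-0.3 -1.8 10.6] tcp [ 0.3978 -0.2176  0.138 ]
leg2 s 0.0844 off 0.0019 Fdrag 1.7 Fperp -0.7 10mm [ 0.0002 -0.1    -0.0004] perp1mm [ 0.0098  0.     -0.0017]
```

```bash
python3 -m creep '[{"grip":1,"delta_pos":[0,-0.02,0],"rotation":[0,0,0]},{"grip":1,"delta_pos":[0,-0.04,0],"rotation":[0,0,0]},{"grip":1,"delta_pos":[0,-0.06,-0.001],"rotation":[0,0,0]},{"grip":1,"delta_pos":[0,-0.06,-0.001],"rotation":[0,0,0]}]' | sed -n '1,5p'
python3 adv.py | sed -n '1p;3p'
```

```text
clock: 22.4
tool_pos: [0.3964, -0.2116, 0.138]
orientation: [179.8, 10.0, 13.0]
force: [-0.2, -0.4, 11.8]
opening: 0.0177
tilt in pads [-0.8 11.2] nose [ 0.3977 -0.2127  0.0521] axis [ 1.3 -0.7] F [ 0.1 -0.3 12.6] tcp [ 0.3963 -0.2115  0.138 ]
leg2 s 0.0923 off 0.0017 Fdrag 0.3 Fperp 0.0 10mm [ 0.0001 -0.1    -0.0003] perp1mm [ 0.0098  0.     -0.0017]
```

```bash
python3 -c "
from h import *
w=snap('wrist','w7.png');t=snap('top','t7.png')
o=np.zeros((600,800,3),np.uint8);o[:400,:]=cv2.resize(w['color'][60:260,240:640],(800,400),interpolation=cv2.INTER_CUBIC);o[400:600,:400]=cv2.resize(t['color'][235:300,280:410],(400,200),interpolation=cv2.INTER_CUBIC)
cv2.imwrite('pics/c7.png',o[:,:,::-1])"
```

```text
(no output)
```

View pics/c7.png

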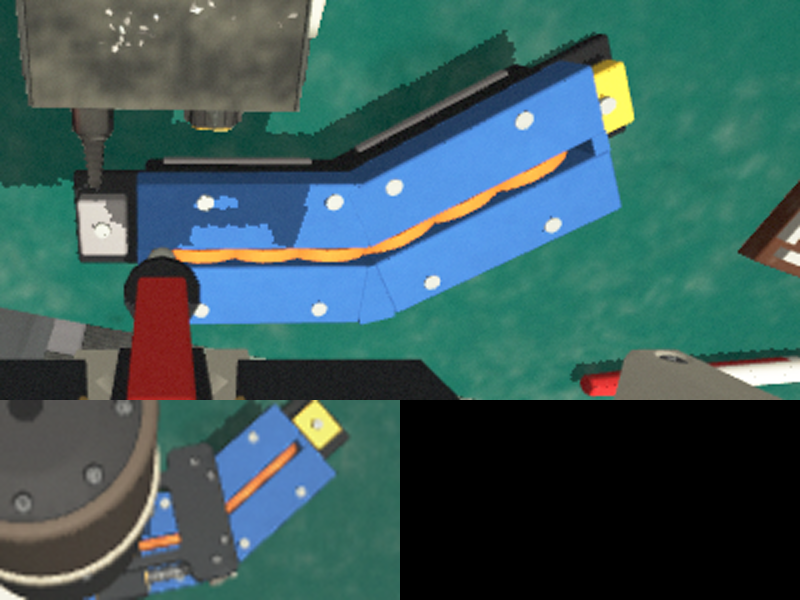

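The stylus is at the grey end and the whole slot is visible. I'll measure key heights by parallax of the orange tops against the slot edges, comparing with the first wrist view.

```bash
python3 - <<'E'
from h import *
o=ctrl.get_obs();w=ctrl.snapshot('wrist')
Rt=Ro.from_euler('xyz',o['orientation'],degrees=True).as_matrix();pc=Rt.T@(-w['R'].T@w['t']-o['tool_pos']);Rc=w['R']@Rt
R1=Ro.from_euler('xyz',[180,0,-20],degrees=True).as_matrix();C1=np.array([.4469,-.0315,.2527])+R1@pc
w1=dict(R=Rc@R1.T,intrinsics=w['intrinsics']);w1['t']=-w1['R']@C1
im1=cv2.imread('pics/w1.png')[:,:,::-1]
b0=np.array([.4167,-.3030]);L={1:np.array([.6754,-.7375]),2:np.array([-.2239,.9746])}
def prof(cam,img,P,n,z):
    out=[]
    hsv=img.astype(np.float32)
    xs=np.arange(-.014,.0141,.00025)
    uv=np.array([proj(cam,[*(P+n*x),z]) for x in xs],np.float32)
    c=cv2.remap(hsv,uv[:,:1],uv[:,1:],cv2.INTER_LINEAR)[:,0]
    r,g,b=c.T; org=(r-b)>30; blue=(b-r)>50
    oc=xs[org]; k=np.argmin(abs(xs-(oc.mean() if len(oc) else 0)))
    lo=k
    while lo>0 and not blue[lo]: lo-=1
    hi=k
    while hi<len(xs)-1 and not blue[hi]: hi+=1
    return (xs[lo]*1e3,oc.min()*1e3 if len(oc) else 9,oc.max()*1e3 if len(oc) else 9,xs[hi]*1e3)
for nm,cam,img in(('before',w1,im1),('now',w,w['color'])):
    C=-cam['R'].T@cam['t']
    for leg,s in((1,75),(1,60.5),(1,46),(1,31.5),(1,17),(2,17),(2,31.5),(2,46),(2,60.5),(2,75)):
        u=L[leg];n=np.array([u[1],-u[0]]);P=b0+u*s/1000;z=.050+.0005+ (.0022+(s if leg==2 else -s)*2.5e-5)
        d=C-np.array([*P,z]);t=(d[:2]@n)/d[2]
        v=np.mean([prof(cam,img,b0+u*(s+e)/1000,n,z) for e in(-2,-1,0,1,2)],0)
        print(nm,leg,s,'slot lo, or lo, or hi, slot hi',v.round(1),'tan',t.round(2))
E
```

```text
before 1 75 slot lo, or lo, or hi, slot hi [-5.7 -4.9  3.7  4.4] tan -0.66
before 1 60.5 slot lo, or lo, or hi, slot hi [-5.8 -5.1  1.5  2.4] tan -0.66
before 1 46 slot lo, or lo, or hi, slot hi [-5.5 -4.7  4.   4.6] tan -0.66
before 1 31.5 slot lo, or lo, or hi, slot hi [-5.6 -4.9  1.7  2.7] tan -0.66
before 1 17 slot lo, or lo, or hi, slot hi [-5.3 -4.5  4.1  4.8] tan -0.66
before 2 17 slot lo, or lo, or hi, slot hi [-4.6 -3.8  4.3  5.2] tan 0.43
before 2 31.5 slot lo, or lo, or hi, slot hi [-3.3 -2.4  4.5  5.1] tan 0.43
before 2 46 slot lo, or lo, or hi, slot hi [-4.5 -3.8  4.3  5.2] tan 0.43
before 2 60.5 slot lo, or lo, or hi, slot hi [-3.2 -2.3  4.6  5.3] tan 0.43
before 2 75 slot lo, or lo, or hi, slot hi [-4.5 -3.7  4.4  5.2] tan 0.43
now 1 75 slot lo, or lo, or hi, slot hi [-5.3 -4.7  1.4  2.2] tan -0.59
now 1 60.5 slot lo, or lo, or hi, slot hi [-5.2 -4.7 -0.5  0.4] tan -0.59
now 1 46 slot lo, or lo, or hi, slot hi [-5.  -4.4  1.5  2.4] tan -0.6
now 1 31.5 slot lo, or lo, or hi, slot hi [-5.  -4.4 -0.5  0.4] tan -0.6
now 1 17 slot lo, or lo, or hi, slot hi [-5.  -4.3  2.   2.8] tan -0.6
now 2 17 slot lo, or lo, or hi, slot hi [-2.7 -2.2  4.2  4.8] tan 0.46
now 2 31.5 slot lo, or lo, or hi, slot hi [-1.5 -0.6  4.5  5. ] tan 0.46
now 2 46 slot lo, or lo, or hi, slot hi [-3.2 -2.2  4.1  4.9] tan 0.46
now 2 60.5 slot lo, or lo, or hi, slot hi [-1.4 -0.5  4.3  5. ] tan 0.46
now 2 75 slot lo, or lo, or hi, slot hi [-3.  -2.5  4.2  4.7] tan 0.46
```

The free orange edges moved by 1.6–2.5 mm at view slopes of 0.45–0.6, so all six keys went down about 3.8–4.8 mm and lie below flush. Lifting off and returning.

```bash
python3 -m creep '[{"grip":1,"delta_pos":[-0.02,0,-0.1],"rotation":[0,0,0]},{"grip":1,"delta_pos":[-0.07,0,-0.4],"rotation":[0,0,0]},{"grip":1,"delta_pos":[-0.14,0,-0.8],"rotation":[0,0,0]},{"grip":1,"delta_pos":[-0.176,0,-0.98],"rotation":[0,0,0]},{"grip":1,"delta_pos":[-0.176,0,-0.98],"rotation":[0,0,0]}]' | sed -n '1,5p'
python3 adv.py | sed -n '1p'
python3 - <<'E'
from h import *
o=ctrl.get_obs();R=Ro.from_euler('xyz',o['orientation'],degrees=True)
print((R.inv().apply([.001,0,0])/.1).round(4),(R.inv().apply([0,.001,0])/.1).round(4),(R.inv().apply([0,0,.001])/.1).round(4))
E
```

```text
clock: 23.1
tool_pos: [0.3966, -0.2109, 0.2391]
orientation: [179.8, 9.8, 13.0]
force: [0.2, -0.4, -0.7]
opening: 0.0179
tilt in pads [-1.3 12.4] nose [ 0.3992 -0.212   0.1514] axis [ 2.8 -0.8] F [ 0.   0.6 -0.9] tcp [ 0.3957 -0.2107  0.2373]
[ 0.0096  0.0023 -0.0017] [ 0.0022 -0.0097 -0.0004] [-0.0017  0.     -0.0098]
```

```bash
python3 -m creep '[{"grip":1,"delta_pos":[0.11,-0.2,-0.02],"rotation":[0,0,0]},{"grip":1,"delta_pos":[0.25,-0.45,-0.045],"rotation":[0,0,0]},{"grip":1,"delta_pos":[0.4,-0.7,-0.07],"rotation":[0,0,0]},{"grip":1,"delta_pos":[0.454,-0.813,-0.081],"rotation":[0,0,0]}]' | sed -n '1,2p'
python3 -m creep '[{"grip":1,"delta_pos":[0.13,-0.23,-0.023],"rotation":[0,-0.015,0]},{"grip":1,"delta_pos":[0.26,-0.46,-0.046],"rotation":[0,-0.029,0]},{"grip":1,"delta_pos":[0.4,-0.7,-0.07],"rotation":[0,-0.029,0]},{"grip":1,"delta_pos":[0.454,-0.813,-0.081],"rotation":[0,-0.029,0]},{"grip":1,"delta_pos":[0.454,-0.813,-0.081],"rotation":[0,-0.029,0]}]' | sed -n '1,2p'
python3 -m creep '[{"grip":1,"delta_pos":[0,0,0],"rotation":[0,0,0]},{"grip":1,"delta_pos":[0,0,0],"rotation":[0,0,0]}]' | sed -n '1,4p'
cat > st.py <<'E'
from tilt import *
w=ctrl.snapshot('wrist');o=ctrl.get_obs();f=redface(cv2.cvtColor(w['color'],cv2.COLOR_RGB2HSV))
a,N=est(w,o['tool_pos'],o['orientation'],f[:2]);R=Ro.from_euler('xyz',o['orientation'],degrees=True)
ax=(R*Ro.from_rotvec([*np.radians(a),0])).apply([0,0,1])
print(a.round(1),'nose',N.round(4),'axis',np.degrees(ax[:2]).round(1),o['tool_pos'].round(4),o['force'].round(1))
d=np.array([.4488,-.0324])-N[:2]
print('to hole',(R.inv().apply([*d,0])/.1).round(3),'down10mm',(R.inv().apply([0,0,-.01])/.1).round(3))
E
python3 st.py
```

```text
clock: 23.55
tool_pos: [0.4218, -0.1198, 0.2351]
clock: 24.05
tool_pos: [0.4487, -0.0311, 0.2355]
clock: 24.25
tool_pos: [0.4484, -0.0328, 0.2364]
orientation: [179.9, 12.7, 13.0]
force: [-0.2, -0.6, -0.4]
[-0.5 12.5] nose [ 0.4478 -0.034   0.1506] axis [-0.1 -0.7] [ 0.4485 -0.0329  0.2365] [ 0.4  0.4 -0.1]
to hole [ 0.013 -0.014 -0.003] down10mm [ 0.022 -0.     0.098]
```

```bash
python3 -m creep '[{"grip":1,"delta_pos":[0.06,-0.01,0.2],"rotation":[0,0,0]},{"grip":1,"delta_pos":[0.122,-0.01,0.5],"rotation":[0,0,0]},{"grip":1,"delta_pos":[0.19,-0.01,0.8],"rotation":[0,0,0]},{"grip":1,"delta_pos":[0.221,-0.01,0.93],"rotation":[0,0,0]},{"grip":1,"delta_pos":[0.221,-0.01,0.93],"rotation":[0,0,0]}]' | sed -n '1,4p'
python3 st.py
python3 -m creep '[{"grip":1,"delta_pos":[0.011,0,0.049],"rotation":[0,0,0]},{"grip":1,"delta_pos":[0.022,0,0.098],"rotation":[0,0,0]},{"grip":1,"delta_pos":[0.044,0,0.196],"rotation":[0,0,0]},{"grip":1,"delta_pos":[0.044,0,0.196],"rotation":[0,0,0]}]' | sed -n '1,4p'
```

```text
clock: 24.8
tool_pos: [0.4484, -0.032, 0.1394]
orientation: [179.9, 12.9, 12.9]
force: [-0.1, 0.0, -0.3]
[-0.6 11.9] nose [ 0.4478 -0.0332  0.0549] axis [-0.7 -0.9] [ 0.4495 -0.0318  0.1408] [ 0.3  0.2 -1.1]
to hole [ 0.011 -0.006 -0.002] down10mm [ 0.022 -0.     0.098]
clock: 25.25
tool_pos: [0.4496, -0.0311, 0.1199]
orientation: [179.9, 12.7, 13.0]
force: [1.8, -0.3, -1.5]
```

```bash
python3 -m creep '[{"grip":1,"delta_pos":[0.02,0.005,0.049],"rotation":[0,0,0]},{"grip":1,"delta_pos":[0.034,0.007,0.098],"rotation":[0,0,0]},{"grip":1,"delta_pos":[0.042,0.007,0.147],"rotation":[0,0,0]},{"grip":1,"delta_pos":[0.042,0.007,0.147],"rotation":[0,0,0]}]' | sed -n '1,4p'
python3 -m creep '[{"grip":1,"delta_pos":[0.011,0,0.049],"rotation":[0,0,0]},{"grip":1,"delta_pos":[0.018,0,0.08],"rotation":[0,0,0]},{"grip":1,"delta_pos":[0.018,0,0.08],"rotation":[0,0,0]}]' | sed -n '1,4p'
```

```text
clock: 25.65
tool_pos: [0.4505, -0.0317, 0.1049]
orientation: [179.9, 12.7, 13.0]
force: [0.0, -0.2, -1.0]
clock: 25.95
tool_pos: [0.4507, -0.0316, 0.097]
orientation: [179.9, 12.7, 13.0]
force: [0.1, -0.7, -0.5]
```

```bash
python3 -m creep '[{"grip":1,"delta_pos":[0.004,0,0.02],"rotation":[0,0,0]},{"grip":1,"delta_pos":[0.007,0,0.03],"rotation":[0,0,0]},{"grip":1,"delta_pos":[0.007,0,0.03],"rotation":[0,0,0]}]' | sed -n '1,4p'
python3 -m creep '[{"grip":1,"delta_pos":[0.002,0,0.01],"rotation":[0,0,0]},{"grip":1,"delta_pos":[0.002,0,0.01],"rotation":[0,0,0]}]' | sed -n '1,4p'
python3 -m creep '[{"grip":1,"delta_pos":[0.002,0,0.01],"rotation":[0,0,0]},{"grip":1,"delta_pos":[0.002,0,0.01],"rotation":[0,0,0]}]' | sed -n '1,4p'
python3 st.py
```

```text
clock: 26.25
tool_pos: [0.451, -0.0316, 0.0943]
orientation: [179.9, 12.7, 13.0]
force: [-0.1, -0.4, -1.2]
clock: 26.45
tool_pos: [0.4511, -0.0316, 0.0934]
orientation: [179.9, 12.6, 13.0]
force: [0.2, -0.1, -2.0]
clock: 26.65
tool_pos: [0.4512, -0.0317, 0.093]
orientation: [179.8, 12.6, 13.0]
force: [-2.2, 1.8, 6.0]
[-0.6 11.2] nose [ 0.4488 -0.0334  0.0072] axis [-1.2 -1.1] [ 0.4512 -0.0317  0.093 ] [-1.2  0.3  5.2]
to hole [ 0.002 -0.009 -0.001] down10mm [ 0.022 -0.     0.098]
```

```bash
python3 -m creep '[{"grip":0.7,"delta_pos":[0,0,0],"rotation":[0,0,0]},{"grip":0.5,"delta_pos":[0,0,0],"rotation":[0,0,0]},{"grip":0.3,"delta_pos":[0,0,0],"rotation":[0,0,0]},{"grip":0.1,"delta_pos":[0,0,0],"rotation":[0,0,0]},{"grip":0,"delta_pos":[0,0,0],"rotation":[0,0,0]}]' | sed -n '1,6p'
python3 -m creep '[{"grip":0,"delta_pos":[0,0,0],"rotation":[0,0,0]},{"grip":0,"delta_pos":[0,0,0],"rotation":[0,0,0]},{"grip":0,"delta_pos":[0,0,0],"rotation":[0,0,0]},{"grip":0,"delta_pos":[0,0,0],"rotation":[0,0,0]}]' | sed -n '1,6p'
```

```text
clock: 27.2
tool_pos: [0.451, -0.0316, 0.0923]
orientation: [179.9, 12.7, 13.0]
force: [-0.1, -0.2, 0.1]
opening: 0.0519
gripper_force: 0.0
clock: 27.6
tool_pos: [0.451, -0.0316, 0.0923]
orientation: [179.9, 12.6, 13.0]
force: [0.1, -0.6, -1.3]
opening: 0.084
gripper_force: 0.0
```

```bash
python3 -m creep '[{"grip":0,"delta_pos":[-0.044,0,-0.2],"rotation":[0,0,0]},{"grip":0,"delta_pos":[-0.11,0,-0.49],"rotation":[0,0,0]},{"grip":0,"delta_pos":[-0.2,0,-0.9],"rotation":[0,0,0]},{"grip":0,"delta_pos":[-0.2,0,-0.9],"rotation":[0,0,0]}]' | sed -n '1,5p'
python3 -m creep '[{"grip":0,"delta_pos":[-0.11,0,-0.49],"rotation":[0,0,0]},{"grip":0,"delta_pos":[-0.2,0,-0.9],"rotation":[0,0,0]},{"grip":0,"delta_pos":[-0.2,0,-0.9],"rotation":[0,0,0]},{"grip":0,"delta_pos":[-0.2,0,-0.9],"rotation":[0,0,0]}]' | sed -n '1,5p'
python3 - <<'E'
from h import *
s=snap('scene','s9.png')
w=snap('wrist','w9.png')
for n,im in(('before',cv2.imread('pics/a.png')[:,:,::-1]),('now',s['color'])):
    h=cv2.cvtColor(np.ascontiguousarray(im),cv2.COLOR_RGB2HSV);m=cv2.inRange(h,(0,150,60),(6,255,255));m[:270]=0;m[330:]=0;m[:,:255]=0;m[:,:][:,296:]=0
    ys,xs=np.nonzero(m);print(n,xs.min(),xs.max(),ys.min(),ys.max(),len(xs),[ (k,xs[ys==k].mean().round(1)) for k in range(ys.min()+3,ys.max(),8)])
E
```

```text
clock: 28.0
tool_pos: [0.4543, -0.0311, 0.1894]
orientation: [179.8, 12.1, 13.0]
force: [0.3, 0.0, -0.4]
opening: 0.0878
clock: 28.4
tool_pos: [0.4517, -0.0309, 0.2776]
orientation: [179.9, 12.5, 13.0]
force: [0.4, 0.5, 0.0]
opening: 0.0879
before 266 281 276 316 404 [(279, np.float64(271.5)), (287, np.float64(272.5)), (295, np.float64(273.5)), (303, np.float64(274.5)), (311, np.float64(275.5))]Traceback (most recent call last):
  File "<stdin>", line 6, in <module>
    return umr_minimum(a, axis, None, out, keepdims, initial, where)
ValueError: zero-size array to reduction operation minimum which has no identity
```

```bash
python3 - <<'E'
from h import *
for n in('wrist','top'):
    w=snap(n);h=cv2.cvtColor(w['color'],cv2.COLOR_RGB2HSV);m=cv2.inRange(h,(0,150,50),(6,255,255))|cv2.inRange(h,(174,150,50),(180,255,255))
    e=[proj(w,[.449,-.033,z]) for z in(.047,.125)];print(n,'expect axis px',np.round(e,1))
    c=np.mean(e,0).astype(int);k,l,st,ce=cv2.connectedComponentsWithStats(m)
    print([(st[i].tolist(),ce[i].round(1).tolist()) for i in range(1,k) if st[i,4]>15 and np.hypot(*(ce[i]-c))<60])
    cols=[proj(w,[.449+a*.032,-.033+b*.032,.042]).round(0).tolist() for a,b in((1,0),(0,1),(-1,0),(0,-1))];print(cols)
E
```

```text
wrist expect axis px [[320.9 136.2]
 [321.2 158. ]]
[([313, 130, 16, 35, 401], [320.6, 144.2])]
[[327.0, 111.0], [297.0, 130.0], [316.0, 157.0], [344.0, 140.0]]
top expect axis px [[221.7 258.7]
 [215.3 258.1]]
[]
[[223.0, 244.0], [208.0, 258.0], [221.0, 273.0], [237.0, 259.0]]
```

The stylus hangs upright in its stand (its handle matches the expected projection) and the gripper is clear. Handing in.

```bash
python3 -c "
from plant import ctrl
print(ctrl.close_job())"
```

```text
the job is handed in; nothing more can be done
None
```

I drew the stylus along the seam from the yellow-clip end (A) to the other end without lifting it, and handed the job in at about 28 s. By camera measurement all six orange keys are below flush. Near the bend the stylus tilted in the grip; I set it upright with the nose still pressed (it moved only a few mm along the slot) and finished the pass. It now hangs upright in its stand with the gripper clear.

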